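# Clamp the heater tubes on the test bench

## Task

Take every heater tube (two or three of them) off its pair of hooks and lay each one level and centred in the V supports of a tube clamp of its own, any clamp. Then swing that clamp's hinged strap right over the tube and, after that, swing its bolt fully upright into the slot of the strap, so that the tube is held; leave the other things on the bench where they are.

Things in the scene. Friction and masses are not known exactly. Their poses are not given: they have to be found in the camera images.
- tube1: Heater tube (three alike, two or three present): steel cylinder 34 mm in diameter, 152 mm long, orange end caps, brass stubs at the ends (168 mm overall), along own x; origin at its middle, on the axis; 0.3 kg. Grip it across the diameter, between the eyes (104 mm bare). Hanging, its axis is level, 85 mm above the table, along the rack's y.
- rack1: Blue rack fixed to the table (three alike, a rack may be empty); origin on the table, the hooks point along own -x. Two hooks at own y = +-64 mm: level 8 mm rods, centre 127 mm high, from posts at own x = 40 mm (12 mm thick, 131 mm high) to own x = -20 mm, where the tip turns up to 140 mm height. A hanging tube is at own x = 0 to 20 mm.
- seat1 (a point): Middle of the axis of a tube lying home in clamp 1, 56 mm above the table; x along the tube, y towards the hinge, z up. Clamp (three alike, grey, fixed): base plate 116 (x) by 136 (y) by 14 mm; two V supports at x = +-36 mm, 14 mm thick, 58 mm free between them for the fingers, mouth 45 mm wide just below axis height.
- strap1 (a joint): Hinged half of clamp 1, rad: 0 = closed on the tube, pointing to the seat's -y; 1.57 = upright; limits -0.03 and 2.1; starts at 1.75 to 1.95. Hinge axis along seat x at seat y = 54, z = 2 mm. 28 mm wide, reaches 122 mm from the hinge, 6 mm thick, arched over the tube; yellow ends beside a 12 mm slot. Stays where it is left.
- bolt1 (a joint): Swing bolt of clamp 1, rad: 0 = upright in the slot of the closed strap; grows as it swings out to seat -y; limits -0.03 and 1.1; starts at 0.75 to 0.95. Pivot axis along seat x at seat y = -52, z = -32 mm. 8 mm shank, red round knob 20 mm in diameter, 45 to 85 mm from the pivot. Stays where it is left (friction 0.06 N m).
- bolt1_knob (a point): Point on the axis of the red knob of clamp 1's bolt, 68 mm from the pivot, 17 mm below the knob's top; with the bolt upright, the closed strap's top is 28 mm below it.
- tube2: As tube1. Eyes: at own x = +-64 mm an orange frame stands up (own z) from the tube, 24 mm along the tube, 8 mm thick along own y; its window is 16 mm wide, from the tube up to 46 mm above the axis; frame's top 52 mm above the axis. Hanging, a hook passes through each eye, under its top bar.
- rack2: As rack1. To free a tube: lift it 12 to 17 mm, 15 is best (under 10 the eyes catch on the tips, over 19 the tube strikes the rods from below), draw it along the rack's own -x till its middle is past own x = -35 mm, then up.
- seat2 (a point): The same for clamp 2. Hinge post of a clamp: 30 mm long in x, y = 50 to 62 mm, up to the strap's hinge. Pivot blocks of the bolt: y = -46 to -58 mm, 28 mm above the table.
- strap2 (a joint): The same for clamp 2. When closed, the middle of a strap's slotted end is at seat y = -53, z = 5 mm (107 mm from the hinge, 3 mm above the line through it); grip the strap there across its 28 mm width, or push it. Hinge friction 0.11 N m, so 1 to 2 N at the end moves it.
- bolt2 (a joint): The same for clamp 2. The knob does not pass through the slot: close the strap first, then swing the bolt up. The upright bolt keeps the strap shut, with 5 mm of play under the knob.
- bolt2_knob (a point): Point on the axis of the red knob of clamp 2's bolt, 68 mm from the pivot, 17 mm below the knob's top; with the bolt upright, the closed strap's top is 28 mm below it.
- tube3: As tube1. A tube that has fallen on the table can be picked up there and used just the same; which way its eyes point in the clamp does not matter.
- rack3: As rack1. Base plate at own x = 15 to 75 mm, 166 mm wide, 12 mm high.
- seat3 (a point): The same for clamp 3.
- strap3 (a joint): The same for clamp 3.
- bolt3 (a joint): The same for clamp 3.
- bolt3_knob (a point): Point on the axis of the red knob of clamp 3's bolt, 68 mm from the pivot, 17 mm below the knob's top; with the bolt upright, the closed strap's top is 28 mm below it.
- fan: black square fan, 70 by 70 by 22 mm, lying on the table; origin at its underside; not part of the job, leave it alone
- pcb: green circuit board, 120 by 80 mm, with blue, black and white blocks up to 22 mm high, lying on the table; origin at its underside; not part of the job, leave it alone
- screwdriver: screwdriver with a blue handle, 190 mm, lying on the table; origin at its underside; not part of the job, leave it alone
- meter: yellow meter, 150 by 75 by 35 mm, lying on the table; origin at its underside; not part of the job, leave it alone
There are look-alikes about, which are no part of the job. Leave any pink look-alike of the tube1 alone.

How it is judged:
At the end, for the whole second after the job is handed in: Every tube present lies in a clamp of its own, its middle within 14 mm of the seat and its axis within 0.14 rad of the clamp's, that clamp's strap closed (below 0.1 rad) and its bolt upright in the slot (below 0.12 rad), and all tubes at rest (((distance between tube1 and seat1 below 0.014 m and angle between the x axis of tube1 and the x axis of seat1, either way round below 0.14 rad and value of joint strap1 below 0.1 rad and value of joint bolt1 below 0.12 rad) or (distance between tube1 and seat2 below 0.014 m and angle between the x axis of tube1 and the x axis of seat2, either way round below 0.14 rad and value of joint strap2 below 0.1 rad and value of joint bolt2 below 0.12 rad) or (distance between tube1 and seat3 below 0.014 m and angle between the x axis of tube1 and the x axis of seat3, either way round below 0.14 rad and value of joint strap3 below 0.1 rad and value of joint bolt3 below 0.12 rad)) and linear speed of each of tube1, tube2, tube3 below 0.03 m/s and ((distance between tube2 and seat1 below 0.014 m and angle between the x axis of tube2 and the x axis of seat1, either way round below 0.14 rad and value of joint strap1 below 0.1 rad and value of joint bolt1 below 0.12 rad) or (distance between tube2 and seat2 below 0.014 m and angle between the x axis of tube2 and the x axis of seat2, either way round below 0.14 rad and value of joint strap2 below 0.1 rad and value of joint bolt2 below 0.12 rad) or (distance between tube2 and seat3 below 0.014 m and angle between the x axis of tube2 and the x axis of seat3, either way round below 0.14 rad and value of joint strap3 below 0.1 rad and value of joint bolt3 below 0.12 rad)) and ((distance between tube3 and seat1 below 0.014 m and angle between the x axis of tube3 and the x axis of seat1, either way round below 0.14 rad and value of joint strap1 below 0.1 rad and value of joint bolt1 below 0.12 rad) or (distance between tube3 and seat2 below 0.014 m and angle between the x axis of tube3 and the x axis of seat2, either way round below 0.14 rad and value of joint strap2 below 0.1 rad and value of joint bolt2 below 0.12 rad) or (distance between tube3 and seat3 below 0.014 m and angle between the x axis of tube3 and the x axis of seat3, either way round below 0.14 rad and value of joint strap3 below 0.1 rad and value of joint bolt3 below 0.12 rad))); the robot touches nothing.
It fails at once if the fan, the circuit board, the screwdriver or the meter is moved more than 6 cm (distance of any of fan, pcb, screwdriver, meter from where it was at the start of the episode above 0.06 m).
Of tube1, tube2, tube3 only 2 to 3 are there at a start; the rules pass over those that are not, and their reading is None.
At some moment in a run one of tube1, tube2, tube3 may be knocked a few centimetres aside while the robot is not near it.
Once in a run the grip may slacken for a moment while it holds something.
It also fails if it takes over 210 s, if anything falls off the work surface, if the arm or the gripper's body presses on something with over 40 N, if the wrist force passes 120 N, or if a joint passes its speed limit or range.

## Robot

A 6-joint arm with a two-finger parallel gripper is mounted at the origin on the work surface. World frame = base frame: x ahead of the robot, y to its left, z up, the work surface at z = 0. Lengths are in m, angles in rad, forces in N, time in s.
With the tool pointing down it reaches from about 0.275 to 0.825 m from the base axis. Payload 5.2 kg.
Tool frame: the origin (TCP) lies at the very end of the fingers, on their centre line; the grasp point (between the pads) lies 19 mm behind it; z points along the fingers, y is the direction in which the jaws open and shut (so a half turn about z gives the same grasp; the last joint's range is limited). The gripper opens to 93 mm and grips with 3 to 60 N. Pads are 15 mm wide; open, the fingers measure 128 mm over their backs; the gripper's body (75 mm by 188 mm) begins 65 mm behind the grasp point.
Start: joints at [-1.459, 0.259, 1.535, -0, 1.348, -0.203], TCP at [0.17, -0.523, 0.219] pointing down, gripper open.
Joint ranges: [-3.14, 3.14], [-0.91, 2.08], [0.19, 2.58], [-1.22, 4.36], [0.22, 2.71], [-3.12, 3.12]. Speed limits (rad/s): [2.57, 2.57, 3.14, 3.14, 3.14, 3.14].

## Interface

Orientations are given as a rotation vector (axis times angle).
In Python, from workcell import env gives the robot as it stands.
- The arm moves only by the shell command python3 -m creep 'ROWS' [OPENING] [FORCE]. ROWS is JSON, a list of rows, each a list of 2 entries, a list of its own where there are three numbers: the shift along the tool's x, y, z in units of 0.02 m (1.0 is 0.02 m), then the turn, a rotation vector about the tool's x, y, z in units of pi/2 rad (1.0 is pi/2 rad). In form: [[[tx, ty, tz], [wx, wy, wz]], ...]. A call has 1 to 5 rows; each row shifts and turns the pose as measured when the row begins, along the tool's axes as they then stand; what a row does not reach is not made up. A row lasts 1/12 s, in which the tool goes at most 41.7 mm and 7.16 degrees, less where a joint would pass 70% of its speed; a pose out of reach is approached as far as the arm can. A call with a number of a shift or a turn outside -1 to 1 is refused whole. A call with a gripper value outside its range is refused whole. OPENING is the closure, from -1 (fully open) to 1 (shut), set as the call begins (- or left out, the last holds). The fingers move at their own pace and stop on an object; FORCE is the grip in N (left out, the last holds). Time passes only in rows, so rows that do not move let the fingers close. It gives the time, the measured TCP pose, the force and the opening at its end, in the units of the state.
- env.observe(): the state, without advancing time (a new reading comes with each control period).
- env.get_image(name): name is "scene" or "top" or "wrist"; returns the picture (420x560x3 uint8, red, green, blue); there is no depth.
- env.camera_model(name): a dict with "camera_matrix" (3x3 intrinsics, pixels), "k1" (the pictures are not rectified: a ray, as slopes to the right and down, at radius r is drawn at 1 + k1 r^2 times it, then the intrinsics apply), "cam_to_world" (4x4, takes a point from camera to world coordinates); the wrist camera has in their place "mount" (4x4, takes a point from camera to tool coordinates, whose origin is the TCP and whose axes are the flange's). Camera axes: x right, y down, z forward; pixel columns grow to the right and rows downward; lengths in m; the calibration is good to about 2 mm. A picture is of the moment at which its call begins: read the wrist's pose just before it. camera_model takes no time and is no camera call.
- env.job_done(): hands the job in, once; it reports no verdict.
The state is a dict: "time": time; "q": joint angles; "qvel": joint speeds; "tau": joint torques, N m; "tool_pos": TCP position; "orientation": TCP orientation; "contact_force": force on the tool from outside, world axes, zero at the start; "moment": the same for the moment, N m; "width": finger opening in m.
Only numpy, scipy, OpenCV 4.12 (cv2) and the standard library are available. Lean on these libraries where they do the work, as an engineer would, in place of code of your own. Each camera call takes 0.05 s, during which the arm holds its last target.

## Working session

There is one attempt and no reset: what is moved stays moved. The work goes in short steps, Python scripts to look and compute and a shell command to move; the robot and the scene stay as the last step left them, time stands still between calls to the robot, and variables do not carry over. Pictures are saved under pics/ and viewed, and the job is handed in when it is done.

```bash
ls -la; mkdir -p pics; python3 - <<'E'
from workcell import env
import cv2
print(env.observe())
for n in ["scene","top","wrist"]:
    im=env.get_image(n); cv2.imwrite(f"pics/{n}0.png",im[:,:,::-1])
    print(n,env.camera_model(n))
E
```

```text
total 12
drwxr-xr-x  3 agent agent 4096 Dec  6 07:16 .
drwxr-xr-x 23 root  root  4096 Dec  6 07:16 ..
drwxr-xr-x  2 agent agent 4096 Dec  6 07:16 pics
{'time': 0.0, 'q': array([-1.45880204e+00,  2.59337453e-01,  1.53607933e+00, -4.02982137e-06,
        1.34801866e+00, -2.02787576e-01]), 'qvel': array([ 7.00873194e-04,  1.27259135e-03, -1.59526028e-03, -5.67070873e-04,
       -6.96385661e-05,  1.49114344e-03]), 'tau': array([-4.94253491e-04, -4.37307966e+01, -2.84008276e+01,  7.17885769e-02,
        4.14069928e-02, -1.20112782e-04]), 'tool_pos': array([ 0.1702491 , -0.52240339,  0.21782222]), 'orientation': array([-3.10094277e+00, -4.92132082e-01, -1.25122522e-04]), 'contact_force': array([ 0.00726975, -0.46390821,  0.66372922]), 'moment': array([ 0.04848239, -0.01756223,  0.03307502]), 'width': 0.09319789981820895}
scene {'camera_matrix': array([[393.96499044,   0.        , 278.96711663],
       [  0.        , 393.96499044, 203.69259837],
       [  0.        ,   0.        ,   1.        ]]), 'k1': 0.03944769135490922, 'cam_to_world': array([[ 0.31099329,  0.66864515, -0.67542345,  1.3
[... 520 characters left out ...]
48, -0.00199737],
       [ 0.00576286, -0.20178403, -0.97941309,  1.51615374],
       [ 0.        ,  0.        ,  0.        ,  1.        ]])}
wrist {'camera_matrix': array([[304.11237735,   0.        , 278.57299078],
       [  0.        , 304.11237735, 211.36558489],
       [  0.        ,   0.        ,   1.        ]]), 'k1': -0.029215102770295393, 'mount': array([[-6.27168105e-04, -9.56399746e-01, -2.92060151e-01,
         8.13114739e-02],
       [ 9.99999803e-01, -5.89554336e-04, -2.16799052e-04,
         7.30047415e-04],
       [ 3.51612294e-05, -2.92060229e-01,  9.56399927e-01,
        -1.65528777e-01],
       [ 0.00000000e+00,  0.00000000e+00,  0.00000000e+00,
         1.00000000e+00]])}
```

View pics/scene0.png

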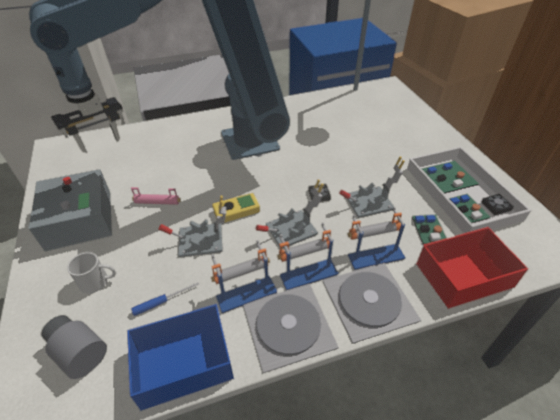

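View pics/top0.png

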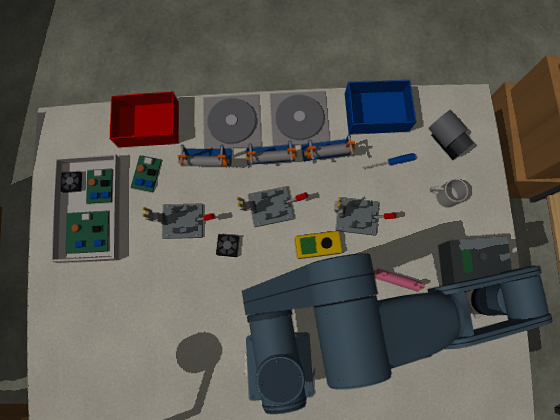

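View pics/wrist0.png

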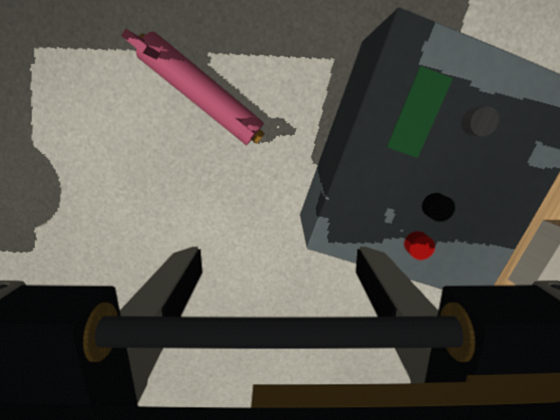

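```bash
cat > h.py <<'E'
import numpy as np,cv2
from scipy.spatial.transform import Rotation as R
from workcell import env
def T(pos,rv):
    M=np.eye(4);M[:3,:3]=R.from_rotvec(rv).as_matrix();M[:3,3]=pos;return M
def campose(n,obs=None):
    m=env.camera_model(n)
    if n=="wrist":
        o=obs or env.observe()
        return T(o["tool_pos"],o["orientation"])@m["mount"],m
    return m["cam_to_world"],m
def ray(n,px,obs=None):
    P,m=campose(n,obs)
    u=cv2.undistortPoints(np.array(px,float).reshape(-1,1,2),m["camera_matrix"],np.array([m["k1"],0,0,0.])).reshape(-1,2)
    d=np.c_[u,np.ones(len(u))]@P[:3,:3].T
    return P[:3,3],d/np.linalg.norm(d,axis=1)[:,None]
def onz(n,px,z,obs=None):
    c,d=ray(n,px,obs); return c+d*((z-c[2])/d[:,2])[:,None]
def proj(n,X,obs=None):
    P,m=campose(n,obs); W=np.linalg.inv(P)
    return cv2.projectPoints(np.array(X,float).reshape(-1,1,3),cv2.Rodrigues(W[:3,:3])[0],W[:3,3],m["camera_matrix"],np.array([m["k1"],0,0,0.]))[0].reshape(-1,2)
def tri(rays):
    A=np.zeros((3,3));b=np.zeros(3)
    for c,d in rays:
        d=d.reshape(3);M=np.eye(3)-np.outer(d,d);A+=M;b+=M@c
    x=np.linalg.solve(A,b)
    res=[np.linalg.norm((np.eye(3)-np.outer(d.reshape(3),d.reshape(3)))@(x-c)) for c,d in rays]
    return x,np.array(res)
def shot(n,name):
    o=env.observe(); im=env.get_image(n)[:,:,::-1].copy(); cv2.imwrite(f"pics/{name}.png",im)
    np.save(f"pics/{name}.npy",np.r_[o["tool_pos"],o["orientation"]]); return im
def crop(im,x0,y0,x1,y1,s,name):
    c=cv2.resize(im[y0:y1,x0:x1],None,fx=s,fy=s,interpolation=cv2.INTER_CUBIC)
    for x in range((x0//10+1)*10,x1,10):
        cv2.line(c,((x-x0)*s,0),((x-x0)*s,6 if x%50 else 14),(0,255,255),1)
        if x%20==0: cv2.putText(c,str(x),((x-x0)*s-10,24),0,.35,(0,255,255),1)
    for y in range((y0//10+1)*10,y1,10):
        cv2.line(c,(0,(y-y0)*s),(6,(y-y0)*s),(0,255,255),1)
        if y%20==0: cv2.putText(c,str(y),(8,(y-y0)*s+4),0,.35,(0,255,255),1)
    cv2.imwrite(f"pics/{name}.png",c)
E
python3 - <<'E'
from h import *
im=cv2.imread("pics/top0.png")
crop(im,130,130,290,250,5,"topA"); crop(im,240,130,400,250,5,"topB")
E
```

```text
(no output)
```

View pics/topA.png

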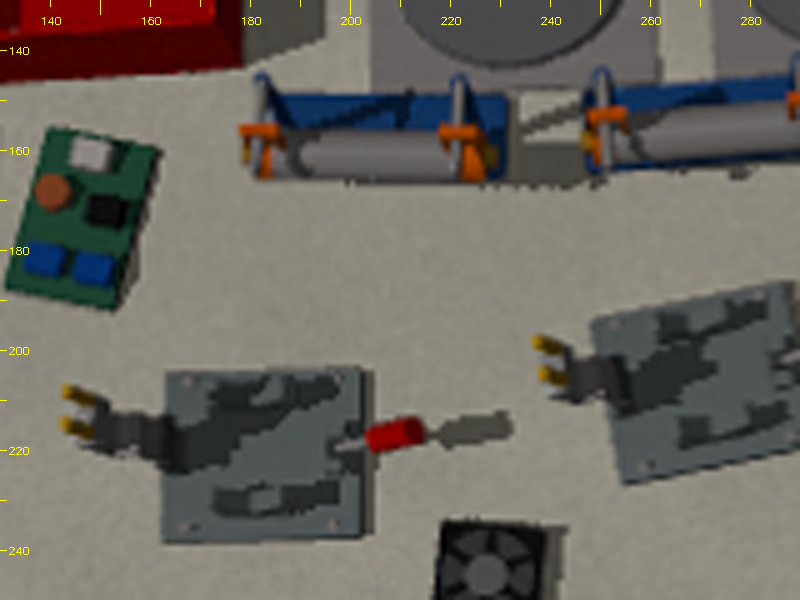

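View pics/topB.png

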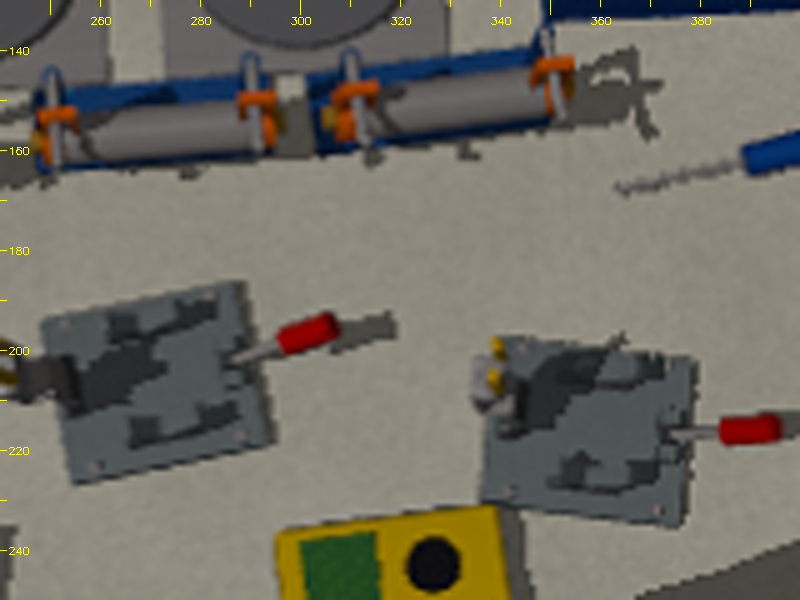

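```bash
python3 - <<'E'
from h import *
np.set_printoptions(precision=4,suppress=True)
C={'A':[(163,204),(202,204),(203,237),(163,238)],'B':[(248,194),(287,186),(294,218),(255,226)],'C':[(341,197),(378,202),(376,234),(336,229)]}
for k,v in C.items():
    p=onz("top",v,.014); c=p.mean(0); yv=(p[0]+p[3]-p[1]-p[2])[:2]; xv=(p[0]+p[1]-p[2]-p[3])[:2]
    print(k,c,"yaw of x",np.degrees(np.arctan2(xv[1],xv[0])),"yaw y-90",np.degrees(np.arctan2(yv[1],yv[0]))-90,np.linalg.norm(yv)/2,np.linalg.norm(xv)/2,np.hypot(*c[:2]))
# eyes tops z=.137
E1={'r1':[(182.5,156),(222,156)],'r2':[(251,153),(291,149.5)],'r3':[(311,147.5),(350.5,143)]}
for k,v in E1.items():
    p=onz("top",v,.135); d=p[0]-p[1]; print(k,p.mean(0),np.linalg.norm(d),np.degrees(np.arctan2(d[1],d[0]))-90,np.hypot(*p.mean(0)[:2]))
E
```

```text
A [0.4905 0.293  0.014 ] yaw of x -0.09511195124520169 yaw y-90 -2.4647689504346317 0.1341238862886881 0.11464919317565012 0.5713167599202416
B [ 0.5242 -0.006   0.014 ] yaw of x 8.925651696838175 yaw y-90 8.631403146376599 0.1340076297725818 0.112780422102158 0.5242701923313804
C [ 0.4751 -0.2959  0.014 ] yaw of x -11.449549942759596 yaw y-90 -10.77257421039377 0.13140173661890744 0.11102579024291565 0.5596968789690573
r1 [0.6721 0.204  0.135 ] 0.12654837011001574 -3.552695068243935 0.7024031339540568
r2 [ 0.675  -0.0154  0.135 ] 0.12767560734938505 2.04981247190031 0.6752214659829215
r3 [ 0.685  -0.2074  0.135 ] 0.12837945231366346 3.9302186120378906 0.7157341719596957
```

```bash
cat >> h.py <<'E'
def go(pos=None,yaw=None,tilt=0.0):
    """print needed turn (tool axes, pi/2 units) then shift in the tool axes AFTER the turn, 20mm units. tilt: about tool x (rad)"""
    o=env.observe(); M=R.from_rotvec(o["orientation"])
    if yaw is not None:
        x=np.array([np.cos(yaw),np.sin(yaw),0]);z=np.array([0,0,-1.]);G=R.from_matrix(np.c_[x,np.cross(z,x),z])*R.from_rotvec([tilt,0,0])
    else: G=M
    w=(M.inv()*G).as_rotvec()/(np.pi/2)
    s=G.inv().apply(np.array(pos)-o["tool_pos"])/.02 if pos is not None else np.zeros(3)
    s0=M.inv().apply(np.array(pos)-o["tool_pos"])/.02 if pos is not None else np.zeros(3)
    print("turn",np.round(w,3),"rows",np.ceil(np.linalg.norm(w)/.0795),"| shift after turn",np.round(s,2),"| shift in present axes",np.round(s0,2))
def st():
    o=env.observe(); X=R.from_rotvec(o["orientation"]).as_matrix()
    print("t %.2f"%o["time"],"pos",np.round(o["tool_pos"],4),"yaw %.4f"%np.arctan2(X[1,0],X[0,0]),"zax",np.round(X[:,2],3),"F",np.round(o["contact_force"],1),"w %.4f"%o["width"],"q",np.round(o["q"],2))
E
python3 -m creep '[[[0,0,-0.8],[0,0,-0.079]],[[0,0,-0.8],[0,0,-0.079]],[[0,0,-0.8],[0,0,-0.079]],[[0,0,-0.8],[0,0,-0.079]],[[0,0,-0.8],[0,0,-0.079]]]'
python3 -m creep '[[[0,0,0],[0,0,-0.079]],[[0,0,0],[0,0,-0.079]],[[0,0,0],[0,0,-0.079]],[[0,0,0],[0,0,-0.079]],[[0,0,0],[0,0,-0.079]]]'
python3 -c "
from h import *
st(); go([.5,-.2,.3],np.pi/2)"
```

```text
time: 0.57
tool_pos: [0.1698, -0.5191, 0.2942]
orientation: [-2.785, -1.421, -0.009]
contact_force: [0.4, -0.2, 0.6]
width: 0.0928
time: 0.98
tool_pos: [0.17, -0.5204, 0.298]
orientation: [-2.219, -2.213, -0.01]
contact_force: [0.4, -0.1, -0.6]
width: 0.0929
t 0.98 pos [ 0.17   -0.5204  0.298 ] yaw 1.5682 zax [-0.001  0.01  -1.   ] F [ 0.4 -0.1 -0.6] w 0.0929 q [-1.46  0.22  1.39  0.    1.54 -1.46]
turn [-0.001 -0.007 -0.002] rows 1.0 | shift after turn [16.02 16.5  -0.1 ] | shift in present axes [16.06 16.46  0.05]
```

```bash
for i in 1 2 3; do python3 -m creep '[[[1,1,0],[0,0,0]],[[1,1,0],[0,0,0]],[[1,1,0],[0,0,0]],[[1,1,0],[0,0,0]],[[1,1,0],[0,0,0]]]' | head -2; done
python3 -c "
from h import *
st(); shot('wrist','w1'); st()"
```

```text
time: 1.4
tool_pos: [0.2684, -0.4201, 0.2958]
time: 1.82
tool_pos: [0.3721, -0.314, 0.2955]
time: 2.23
tool_pos: [0.4761, -0.2077, 0.2956]
t 2.23 pos [ 0.4761 -0.2077  0.2956] yaw 1.5663 zax [-0.007  0.017 -1.   ] F [-0.  -0.7 -0.6] w 0.0928 q [-0.63  0.17  1.46  0.01  1.53 -0.63]
t 2.28 pos [ 0.4791 -0.204   0.2955] yaw 1.5689 zax [-0.004  0.02  -1.   ] F [ 0.3  2.3 -0.1] w 0.0932 q [-0.63  0.17  1.46  0.01  1.53 -0.63]
```

View pics/w1.png

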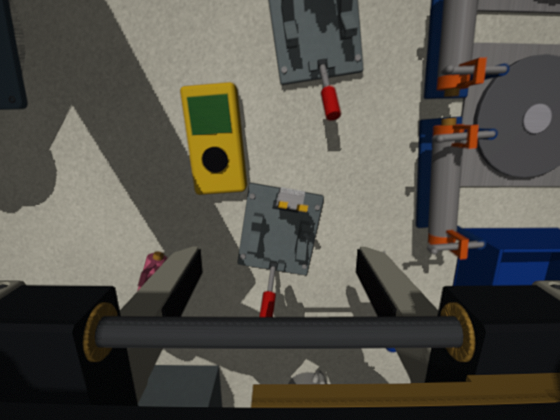

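```bash
python3 -m creep '[[[-1,0.5,0],[0,0,0]],[[-1,0.5,0],[0,0,0]],[[-1,0.5,0],[0,0,0]],[[-1,0.5,0],[0,0,0]],[[-1,0.5,0],[0,0,0]]]' | head -2;python3 -m creep '[[[-0.8,0.5,0],[0,0,0]],[[0,0,0],[0,0,0]],[[0,0,0],[0,0,0]]]' | head -2
python3 -c "
from h import *
st(); a=shot('wrist','w2'); st(); crop(a,220,130,380,250,5,'w2a'); crop(a,350,10,510,130,5,'w2b'); crop(a,350,110,510,230,5,'w2c')"
```

```text
time: 2.7
tool_pos: [0.5322, -0.2983, 0.2929]
time: 2.95
tool_pos: [0.543, -0.3187, 0.2892]
t 2.95 pos [ 0.543  -0.3187  0.2892] yaw 1.5800 zax [-0.008  0.025 -1.   ] F [0.2 0.3 0.7] w 0.0928 q [-0.72  0.39  1.19  0.01  1.59 -0.72]
t 3.00 pos [ 0.5428 -0.3186  0.289 ] yaw 1.5800 zax [-0.009  0.025 -1.   ] F [-0.2  0.1  1.3] w 0.0931 q [-0.72  0.39  1.19  0.01  1.59 -0.72]
```

View pics/w2.png

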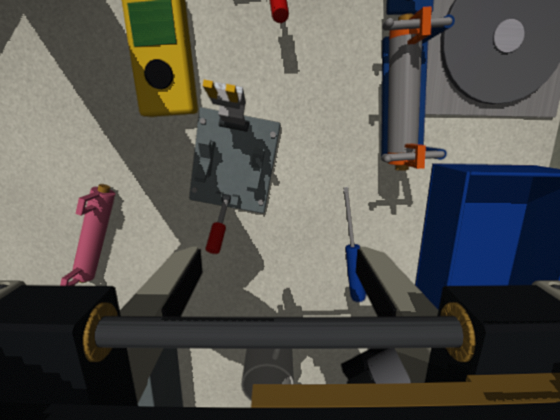

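```bash
python3 -c "
from h import *
a=cv2.imread('pics/w2.png'); crop(a,180,75,300,260,3,'a');b=cv2.imread('pics/a.png'); crop(a,365,0,465,185,3,'b'); c=cv2.imread('pics/b.png'); cv2.imwrite('pics/w2ab.png',np.hstack([b,c]))
a=cv2.imread('pics/w1.png'); crop(a,230,170,340,325,3,'a');b=cv2.imread('pics/a.png'); crop(a,405,90,505,265,3,'b'); c=cv2.imread('pics/b.png'); h=max(len(b),len(c)); b=cv2.copyMakeBorder(b,0,h-len(b),0,0,0);c=cv2.copyMakeBorder(c,0,h-len(c),0,0,0);cv2.imwrite('pics/w1ab.png',np.hstack([b,c]))
"
```

```text
(no output)
```

View pics/w2ab.png

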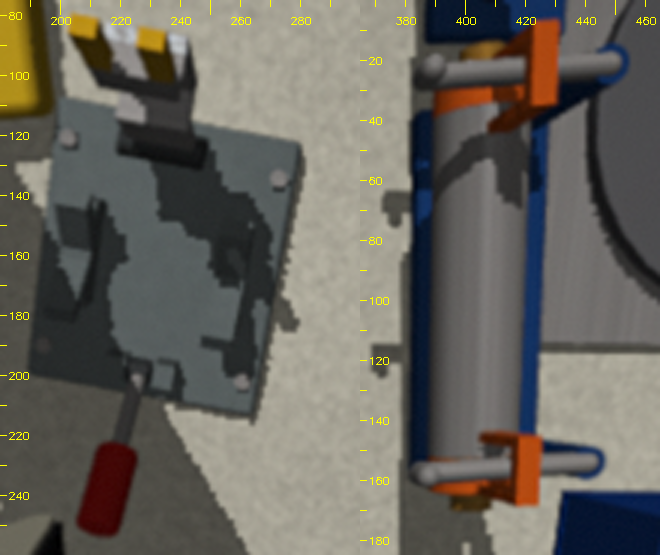

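View pics/w1ab.png

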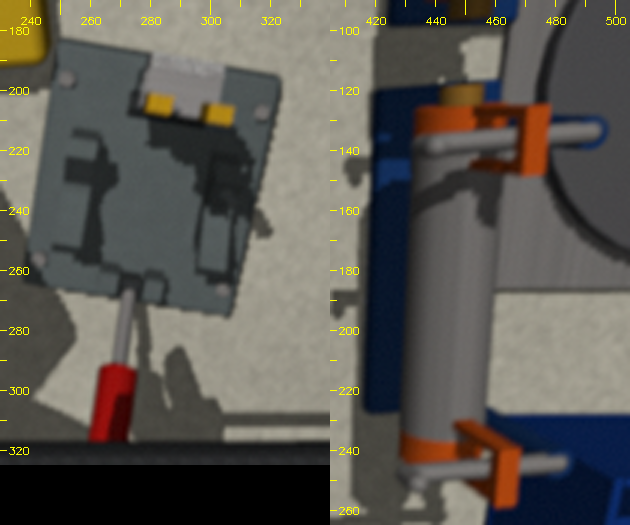

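```bash
cat >> h.py <<'E'
def ld(name):
    a=np.load(f"pics/{name}.npy"); return dict(tool_pos=a[:3],orientation=a[3:])
def tw(pts):
    """pts: list of (cam, px, shotname)"""
    rs=[]
    for cam,px,nm in pts:
        c,d=ray(cam,[px],ld(nm) if cam=="wrist" else None); rs.append((c,d[0]))
    return tri(rs)
E
python3 - <<'E'
from h import *
np.set_printoptions(precision=4,suppress=True)
W="wrist"
for a,b,c in [((426,21),(473,136.7),(311,147.5)),((420.5,156),(464,249),(350.5,143))]:
    print("eye",tw([(W,a,"w2"),(W,b,"w1")]),tw([(W,a,"w2"),(W,b,"w1"),("top",c,"")]))
for v,n in [([(201,108),(280,122),(263,214),(190,200)],"w2"),([(251,183),(323,196),(306,275),(240,263)],"w1")]:
    p=onz(W,v,.014,ld(n)); c=p.mean(0); yv=(p[0]+p[1]-p[2]-p[3])[:2]; xv=(p[1]+p[2]-p[0]-p[3])[:2]
    print(c,"x yaw",np.degrees(np.arctan2(xv[1],xv[0])),np.degrees(np.arctan2(yv[1],yv[0]))-90,np.linalg.norm(yv)/2,np.linalg.norm(xv)/2)
for a,b in zip([(201,108),(280,122),(263,214),(190,200)],[(251,183),(323,196),(306,275),(240,263)]): print(tw([(W,a,"w2"),(W,b,"w1")]))
# tube midline at z .085
for v,n in [([(405.5,40),(403,150)],"w2"),([(447.2,153),(443.5,230)],"w1")]: print(onz(W,v,.085,ld(n)))
E
```

```text
eye (array([ 0.6803, -0.1424,  0.1346]), array([0.0004, 0.0004])) (array([ 0.68  , -0.1427,  0.1356]), array([0.0005, 0.0006, 0.0006]))
eye (array([ 0.6894, -0.2691,  0.1375]), array([0.0005, 0.0005])) (array([ 0.6888, -0.2696,  0.138 ]), array([0.0003, 0.0012, 0.0013]))
[ 0.4747 -0.2926  0.014 ] x yaw -9.987909388599846 -10.34066356110904 0.1351936461484192 0.1115686864011795
[ 0.4757 -0.2898  0.014 ] x yaw -11.012201728350538 -9.658212183788734 0.1334219105946621 0.10968868655235856
(array([ 0.431 , -0.216 ,  0.0064]), array([0.0012, 0.0012]))
(array([ 0.5417, -0.2351,  0.0099]), array([0.0001, 0.0001]))
(array([ 0.5179, -0.371 ,  0.0066]), array([0.0011, 0.0011]))
(array([ 0.4085, -0.3484,  0.0098]), array([0.0023, 0.0023]))
[[ 0.6803 -0.1468  0.085 ]
 [ 0.6906 -0.267   0.085 ]]
[[ 0.6824 -0.1637  0.085 ]
 [ 0.6921 -0.2641  0.085 ]]
```

```bash
python3 -c "
from h import *
go([.685,-.2055,.18],np.pi/2+.068)"
```

```text
turn [-0.005 -0.016 -0.037] rows 1.0 | shift after turn [5.16 7.48 5.45] | shift in present axes [5.45 7.21 5.53]
```

```bash
python3 -m creep '[[[0.6,0.9,0.6],[-0.005,-0.016,-0.037]],[[0.6,0.9,0.6],[0,0,0]],[[0.6,0.9,0.6],[0,0,0]],[[0.6,0.9,0.6],[0,0,0]],[[0.6,0.9,0.6],[0,0,0]]]' | head -2;python3 -m creep '[[[0.6,0.9,0.6],[0,0,0]],[[0.6,0.9,0.6],[0,0,0]],[[0.6,0.9,0.6],[0,0,0]],[[0,0,0],[0,0,0]],[[0,0,0],[0,0,0]]]' | head -2
python3 -c "
from h import *
st();go([.685,-.2055,.066],np.pi/2+.068)"
```

```text
time: 3.42
tool_pos: [0.6273, -0.252, 0.2324]
time: 3.83
tool_pos: [0.6792, -0.2008, 0.1933]
t 3.83 pos [ 0.6792 -0.2008  0.1933] yaw 1.6436 zax [-0.    -0.001 -1.   ] F [-0.9  0.1 -0.9] w 0.0929 q [-0.44  0.56  1.14 -0.    1.44 -0.52]
turn [-0.     0.     0.003] rows 1.0 | shift after turn [-0.26  0.27  6.37] | shift in present axes [-0.25  0.27  6.37]
```

```bash
python3 -m creep '[[[-0.25,0.28,0.2],[0,0,0]],[[0,0,1],[0,0,0]],[[0,0,1],[0,0,0]],[[0,0,1],[0,0,0]],[[0,0,1],[0,0,0]]]' | head -2;python3 -m creep '[[[0,0,1],[0,0,0]],[[0,0,1],[0,0,0]],[[0,0,0.3],[0,0,0]],[[0,0,0],[0,0,0]]]' | head -2
python3 -c "
from h import *
st();go([.685,-.2055,.066],np.pi/2+.068)"
```

```text
time: 4.25
tool_pos: [0.6878, -0.21, 0.1178]
time: 4.58
tool_pos: [0.6849, -0.215, 0.0691]
t 4.58 pos [ 0.6849 -0.215   0.0691] yaw 1.6384 zax [ 0.012 -0.01  -1.   ] F [-0.2  1.1  1.1] w 0.0932 q [-0.46  0.66  1.28 -0.    1.19 -0.52]
turn [ 0.007  0.007 -0.   ] rows 1.0 | shift after turn [0.47 0.03 0.15] | shift in present axes [0.47 0.03 0.15]
```

```bash
python3 -m creep '[[[0.47,0,0.15],[0.007,0.007,0]],[[0,0,0],[0,0,0]],[[0,0,0],[0,0,0]]]' | head -2;python3 -m creep '[[[0,0,0],[0,0,0]],[[0,0,0],[0,0,0]],[[0,0,0],[0,0,0]],[[0,0,0],[0,0,0]],[[0,0,0],[0,0,0]]]' 1 35 | tail -2
python3 -m creep '[[[0,0,0],[0,0,0]],[[0,0,0],[0,0,0]],[[0,0,0],[0,0,0]],[[0,0,0],[0,0,0]]]' | tail -2
python3 -c "
from h import *
st();go([.685,-.2055,.066],np.pi/2+.068)"
```

```text
time: 4.83
tool_pos: [0.6849, -0.2071, 0.0692]
contact_force: [0.7, 0.7, -0.3]
width: 0.0641
contact_force: [-0.4, 0.5, 0.4]
width: 0.0373
t 5.58 pos [ 0.6874 -0.2076  0.0742] yaw 1.6375 zax [ 0.009 -0.004 -1.   ] F [-0.4  0.5  0.4] w 0.0373 q [-0.45  0.66  1.26  0.    1.21 -0.52]
turn [ 0.006  0.003 -0.001] rows 1.0 | shift after turn [ 0.11 -0.11  0.41] | shift in present axes [ 0.11 -0.12  0.41]
```

```bash
python3 -m creep '[[[0,0,0.2],[0,0,0]],[[0,0,0],[0,0,0]]]' | tail -2
python3 -c "
from h import *
st();shot('wrist','g1')"
```

```text
contact_force: [-0.1, 1.0, -2.4]
width: 0.0329
t 5.75 pos [ 0.6871 -0.2079  0.073 ] yaw 1.6380 zax [ 0.009 -0.005 -1.   ] F [-0.1  1.  -2.4] w 0.0329 q [-0.45  0.66  1.27 -0.    1.21 -0.52]
```

View pics/g1.png

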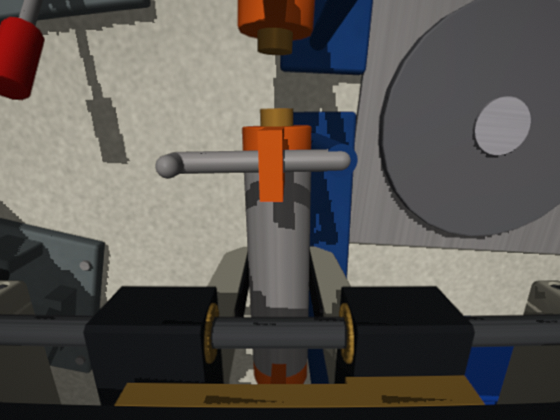

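```bash
python3 -m creep '[[[0,0,-0.25],[0,0,0]],[[0,0,-0.25],[0,0,0]],[[0,0,-0.2],[0,0,0]],[[0,0,0],[0,0,0]]]' | head -2
python3 -c "
from h import *
st()"
```

```text
time: 6.13
tool_pos: [0.6855, -0.2071, 0.0847]
t 6.13 pos [ 0.6855 -0.2071  0.0847] yaw 1.6377 zax [ 0.005 -0.002 -1.   ] F [ 0.9 -0.3 -2.9] w 0.0337 q [-0.45  0.65  1.26 -0.    1.23 -0.52]
```

```bash
python3 -m creep '[[[0,0,-0.17],[0,0,0]],[[0,-0.3,0],[0,0,0]],[[0,-0.3,0],[0,0,0]]]' | head -3
python3 -c "
from h import *
st()"
```

```text
time: 6.38
tool_pos: [0.6735, -0.2075, 0.0873]
orientation: [2.142, 2.292, 0.003]
t 6.38 pos [ 0.6735 -0.2075  0.0873] yaw 1.6383 zax [ 0.004 -0.002 -1.   ] F [-0.6 -0.5 -3.8] w 0.0332 q [-0.46  0.63  1.29  0.    1.22 -0.52]
```

```bash
python3 -m creep '[[[0,-0.5,0],[0,0,0]],[[0,-0.5,0],[0,0,0]],[[0,-0.5,0],[0,0,0]],[[0,-0.5,0],[0,0,0]]]' | head -4
python3 -m creep '[[[0,-0.6,0],[0,0,0]],[[0,-0.6,0],[0,0,0]],[[0,0,0],[0,0,0]]]' | head -4
python3 -c "
from h import *
st();shot('wrist','g2')"
```

```text
time: 6.72
tool_pos: [0.6301, -0.21, 0.0861]
orientation: [2.142, 2.293, 0.002]
contact_force: [0.1, 0.2, -2.7]
time: 6.97
tool_pos: [0.6009, -0.2113, 0.0853]
orientation: [-2.145, -2.295, 0.001]
contact_force: [0.0, 0.7, -4.2]
t 6.97 pos [ 0.6009 -0.2113  0.0853] yaw 1.6382 zax [-0. -0. -1.] F [ 0.   0.7 -4.2] w 0.0336 q [-0.51  0.52  1.48 -0.    1.14 -0.58]
```

View pics/g2.png

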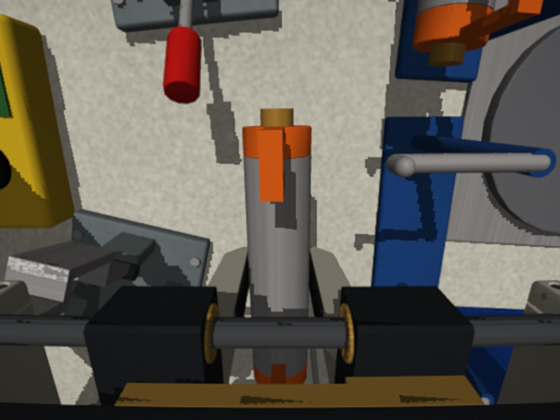

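```bash
python3 -c "
from h import *
o=ld('g2')
for px,z in [((277,127),.115),((277,109),.103)]:
    p=onz('wrist',[px],z,o)[0]; print(R.from_rotvec(o['orientation']).inv().apply(p-o['tool_pos']))
" ; python3 -m creep '[[[0,-0.5,-1],[0,0,-0.079]],[[0,-0.5,-1],[0,0,-0.079]],[[0,-0.5,-1],[0,0,-0.079]],[[0,0,-1],[0,0,-0.079]],[[0,0,-1],[0,0,-0.079]]]' | head -2;python3 -m creep '[[[0,0,-0.4],[0,0,-0.079]],[[0,0,0],[0,0,-0.079]],[[0,0,0],[0,0,-0.079]],[[0,0,0],[0,0,-0.079]],[[0,0,0],[0,0,-0.079]]]' | tail -2
python3 -c "
from h import *
st()
s=np.array([.475,-.2915,.056]); ya=np.pi-.178
go(s+[0,0,.11],ya,-.2)"
```

```text
[ 0.07736624 -0.00073181 -0.0297197 ]
[ 0.085127   -0.00078057 -0.01772182]
time: 7.43
tool_pos: [0.5699, -0.2154, 0.183]
contact_force: [0.1, 0.4, -3.5]
width: 0.0332
t 7.85 pos [ 0.5754 -0.2175  0.2001] yaw 2.8910 zax [ 0.008 -0.002 -1.   ] F [ 0.1  0.4 -3.5] w 0.0332 q [-0.54  0.38  1.41  0.    1.35 -1.86]
turn [-0.128  0.01  -0.046] rows 2.0 | shift after turn [ 4.29 -4.78  0.77] | shift in present axes [ 3.96 -4.83  1.68]
```

```bash
python3 -c "
from h import *
x,r=tw([('wrist',(219.5,86),'w2'),('wrist',(293,206),'w1')]); print(x,r)
s=np.array([.475,-.2915,.056]); d=x-s; a=-.178; print('seat coords',d[0]*np.cos(a)+d[1]*np.sin(a),-d[0]*np.sin(a)+d[1]*np.cos(a),d[2])
"
```

```text
[ 0.48857106 -0.20682677  0.17237203] [0.00017716 0.00017716]
seat coords -0.0016357360270232244 0.08573828321661613 0.11637202569902713
```

```bash
cat >> h.py <<'E'
def seatp(s,a,d): # seat coords -> world
    d=np.array(d,float);c,n=np.cos(a),np.sin(a); return np.array([s[0]+c*d[0]-n*d[1],s[1]+n*d[0]+c*d[1],s[2]+d[2]])
SC=(np.array([.475,-.2915,.056]),-.178)
E
python3 -m creep '[[[0.5,-0.7,0],[-0.075,0,-0.02]],[[0.6,-0.7,0],[-0.075,0.01,-0.02]],[[0.6,-0.7,0],[0,0,0]],[[0.6,-0.7,0],[0,0,0]],[[0.6,-0.7,0],[0,0,0]]]' | head -2
python3 -c "
from h import *
st()
s,a=SC; tl=.24; tc=np.array([0,np.sin(tl),-np.cos(tl)])*.012
go(seatp(s,a,tc+[0,0,.05]),np.pi+a,-tl)"
```

```text
time: 8.27
tool_pos: [0.5118, -0.2701, 0.1902]
t 8.27 pos [ 0.5118 -0.2701  0.1902] yaw 2.9802 zax [ 0.051  0.231 -0.972] F [ 0.8  0.3 -3.3] w 0.0332 q [-0.81  0.39  1.45  0.2   1.44 -2.26]
turn [-0.001  0.006  0.012] rows 1.0 | shift after turn [ 1.62 -2.34  4.36] | shift in present axes [ 1.71 -2.3   4.35]
```

```bash
python3 -m creep '[[[0.55,-0.8,0],[0,0.006,0.012]],[[0.55,-0.8,0],[0,0,0]],[[0.55,-0.8,0.3],[0,0,0]],[[0,0,1],[0,0,0]],[[0,0,1],[0,0,0]]]' | head -2
python3 -c "
from h import *
st()
s,a=SC; tl=.24; tc=np.array([0,np.sin(tl),-np.cos(tl)])*.012
go(seatp(s,a,tc+[0,0,.05]),np.pi+a,-tl)"
```

```text
time: 8.68
tool_pos: [0.4726, -0.3107, 0.1362]
t 8.68 pos [ 0.4726 -0.3107  0.1362] yaw 2.9582 zax [ 0.05   0.219 -0.974] F [-0.2  0.3 -3.8] w 0.0337 q [-0.9   0.42  1.54  0.18  1.33 -2.34]
turn [-0.009  0.007 -0.002] rows 1.0 | shift after turn [0.05 0.58 2.3 ] | shift in present axes [0.08 0.61 2.29]
```

```bash
python3 -m creep '[[[0,0.2,0.8],[-0.009,0.007,0]],[[0,0.2,0.8],[0,0,0]],[[0,0.2,0.6],[0,0,0]],[[0,0,0],[0,0,0]],[[0,0,0],[0,0,0]]]' | head -2
python3 -c "
from h import *
st()
s,a=SC; tl=.24; tc=np.array([0,np.sin(tl),-np.cos(tl)])*.012
go(seatp(s,a,tc+[0,0,.05]),np.pi+a,-tl)
shot('wrist','p1'); shot('scene','p1s')
a=cv2.imread('pics/p1s.png'); crop(a,280,130,440,250,5,'p1sc')"
```

```text
time: 9.1
tool_pos: [0.4773, -0.2874, 0.0906]
t 9.10 pos [ 0.4773 -0.2874  0.0906] yaw 2.9606 zax [ 0.038  0.239 -0.97 ] F [ 0.4  0.5 -4. ] w 0.0332 q [-0.87  0.46  1.6   0.19  1.25 -2.33]
turn [ 0.003 -0.003 -0.003] rows 1.0 | shift after turn [ 0.08 -0.03 -0.2 ] | shift in present axes [ 0.08 -0.03 -0.2 ]
```

View pics/p1.png

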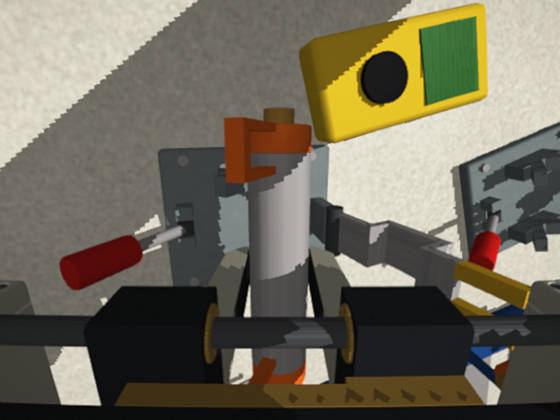

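```bash
python3 -c "
from h import *
a=cv2.imread('pics/p1s.png'); crop(a,130,130,290,250,5,'p1sc')"
```

```text
(no output)
```

View pics/p1sc.png

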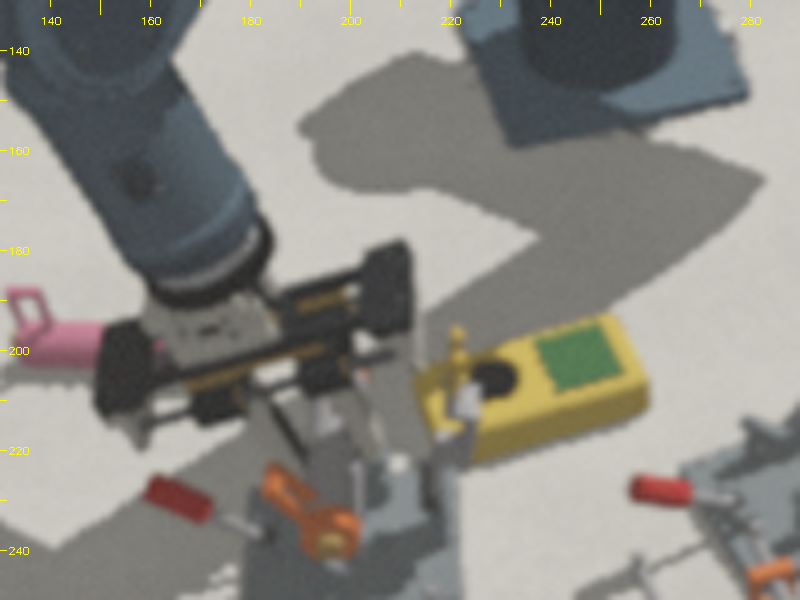

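```bash
python3 -c "
from h import *
s,a=SC; tl=.24; tc=np.array([0,np.sin(tl),-np.cos(tl)])*.012
go(seatp(s,a,tc+[0,0,.0]),np.pi+a,-tl)"
python3 -m creep '[[[0,0.1,0.5],[0,0,0]],[[0,0.1,0.5],[0,0,0]],[[0,0.1,0.5],[0,0,0]]]' | head -4
python3 -c "
from h import *
s,a=SC; tl=.24; tc=np.array([0,np.sin(tl),-np.cos(tl)])*.012
st();go(seatp(s,a,tc+[0,0,.0]),np.pi+a,-tl)"
```

```text
turn [ 0.003 -0.003 -0.003] rows 1.0 | shift after turn [ 0.08 -0.61  2.26] | shift in present axes [ 0.07 -0.62  2.26]
time: 9.45
tool_pos: [0.4824, -0.2782, 0.0655]
orientation: [0.281, 3.083, 0.368]
contact_force: [-0.0, -1.6, 0.2]
t 9.45 pos [ 0.4824 -0.2782  0.0655] yaw 2.9592 zax [ 0.045  0.231 -0.972] F [-0.  -1.6  0.2] w 0.0334 q [-0.85  0.48  1.64  0.2   1.18 -2.33]
turn [-0.002  0.002 -0.002] rows 1.0 | shift after turn [ 0.24 -0.81  0.89] | shift in present axes [ 0.24 -0.81  0.89]
```

```bash
python3 -m creep '[[[0.12,-0.35,0.1],[0,0,0]],[[0.12,-0.35,0.2],[0,0,0]],[[0,-0.1,0.2],[0,0,0]]]' | head -4
python3 -c "
from h import *
s,a=SC; tl=.24; tc=np.array([0,np.sin(tl),-np.cos(tl)])*.012
st();go(seatp(s,a,tc+[0,0,.0]),np.pi+a,-tl)"
```

```text
time: 9.7
tool_pos: [0.4749, -0.2897, 0.0501]
orientation: [0.278, 3.084, 0.368]
contact_force: [-0.7, -1.6, 2.9]
t 9.70 pos [ 0.4749 -0.2897  0.0501] yaw 2.9614 zax [ 0.044  0.231 -0.972] F [-0.7 -1.6  2.9] w 0.0335 q [-0.87  0.5   1.65  0.2   1.15 -2.36]
turn [-0.001  0.002 -0.001] rows 1.0 | shift after turn [-0.02 -0.02  0.29] | shift in present axes [-0.02 -0.02  0.29]
```

```bash
python3 -m creep '[[[0,0,0.15],[0,0,0]],[[0,0,0],[0,0,0]]]' | head -4
python3 -c "
from h import *
st();shot('scene','p2s'); shot('top','p2t');a=cv2.imread('pics/p2s.png'); crop(a,130,130,290,250,5,'p2sc')"
```

```text
time: 9.87
tool_pos: [0.4751, -0.2901, 0.0495]
orientation: [0.279, 3.082, 0.369]
contact_force: [-0.7, 0.8, -2.0]
t 9.87 pos [ 0.4751 -0.2901  0.0495] yaw 2.9604 zax [ 0.046  0.232 -0.972] F [-0.7  0.8 -2. ] w 0.0332 q [-0.87  0.5   1.65  0.2   1.15 -2.36]
```

View pics/p2sc.png

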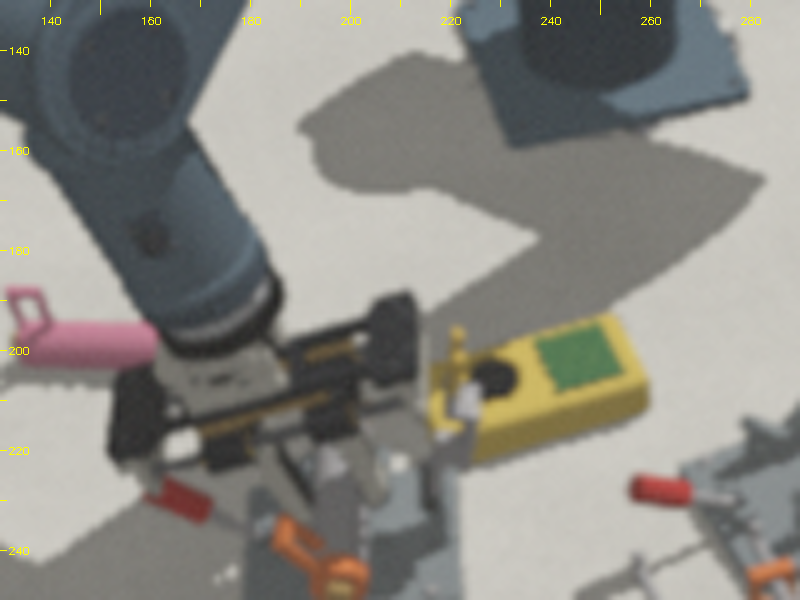

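```bash
python3 -m creep '[[[0,0,0.3],[0,0,0]],[[0,0,0.1],[0,0,0]]]' | head -4
python3 -c "
from h import *
s,a=SC; tl=.24; tc=np.array([0,np.sin(tl),-np.cos(tl)])*.012
st();go(seatp(s,a,tc+[0,0,.0]),np.pi+a,-tl)"
```

```text
time: 10.13
tool_pos: [0.4767, -0.2897, 0.0478]
orientation: [0.279, 3.078, 0.366]
contact_force: [-2.9, 1.7, 0.3]
t 10.13 pos [ 0.4767 -0.2897  0.0478] yaw 2.9601 zax [ 0.05   0.23  -0.972] F [-2.9  1.7  0.3] w 0.0330 q [-0.87  0.51  1.65  0.21  1.14 -2.36]
turn [-0.002  0.006 -0.001] rows 1.0 | shift after turn [ 0.07 -0.    0.17] | shift in present axes [ 0.07 -0.    0.17]
```

```bash
python3 -m creep '[[[0,0,0],[0,0,0]],[[0,0,0],[0,0,0]],[[0,0,0],[0,0,0]]]' -0.03 | tail -2
python3 -c "
from h import *
st();shot('wrist','p3')"
```

```text
contact_force: [-0.0, 0.0, 0.3]
width: 0.0465
t 10.38 pos [ 0.4772 -0.291   0.0486] yaw 2.9591 zax [ 0.053  0.228 -0.972] F [-0.   0.   0.3] w 0.0465 q [-0.87  0.5   1.65  0.21  1.14 -2.36]
```

View pics/p3.png

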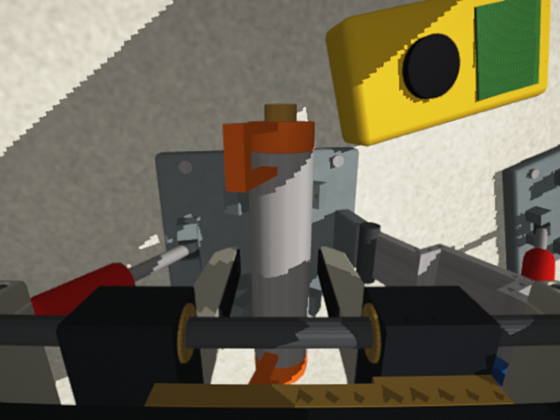

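```bash
python3 -m creep '[[[0,0,-0.5],[0,0,0]],[[0,0,-1],[0,0,0]],[[0,0,-1],[0,0,0]],[[0,0,-1],[0,0,0]],[[0,0,-1],[0,0,0]]]' | head -2
python3 -m creep '[[[0,0,-1],[0.077,0,0]],[[0,0,-0.5],[0.076,0,0]],[[0,0,0],[0,0,0.079]],[[0,0,0],[0,0,0.079]],[[0,0,0],[0,0,0.079]]]' 1 | head -2
python3 -m creep '[[[0,0,0],[0,0,0.079]],[[0,0,0],[0,0,0.079]],[[0,0,0],[0,0,0.079]],[[0,0,0],[0,0,0.079]],[[0,0,0],[0,0,0.079]]]' | head -2
python3 -m creep '[[[0,0,0],[0,0,0.079]],[[0,0,0],[0,0,0.079]],[[0,0,0],[0,0,0.079]],[[0,0,0],[0,0,0.079]],[[0,0,0],[0,0,0.079]]]' | head -2
python3 -c "
from h import *
st();shot('wrist','p4')
s,a=SC;go(seatp(s,a,[0,.12,.075]),np.pi/2+a)"
```

```text
time: 10.85
tool_pos: [0.4698, -0.3091, 0.1346]
time: 11.27
tool_pos: [0.4709, -0.3216, 0.1737]
time: 11.68
tool_pos: [0.4715, -0.3217, 0.1771]
time: 12.1
tool_pos: [0.4714, -0.3223, 0.1791]
t 12.10 pos [ 0.4714 -0.3223  0.1791] yaw 1.3267 zax [ 0.009 -0.019 -1.   ] F [0.1 0.2 0. ] w 0.0003 q [-0.79  0.31  1.56 -0.01  1.25 -0.54]
turn [ 0.008  0.011 -0.047] rows 1.0 | shift after turn [ 7.55 -0.1   2.41] | shift in present axes [ 7.56 -0.68  2.27]
```

View pics/p4.png

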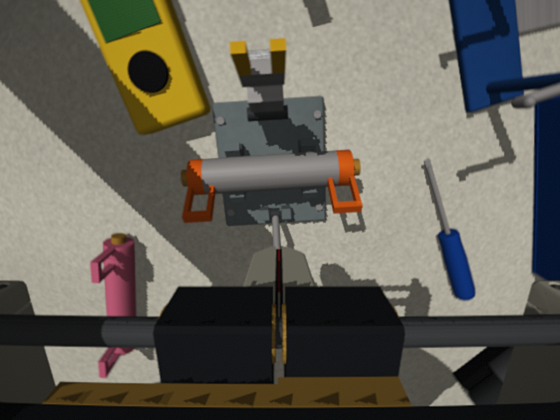

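```bash
python3 -m creep '[[[0.5,0,-1],[0.008,0.011,-0.047]],[[0.9,0,-0.4],[0,0,0]],[[1,0,0],[0,0,0]],[[1,0,0],[0,0,0]],[[1,0,0],[0,0,0]]]' | head -2
python3 -m creep '[[[1,0,0],[0,0,0]],[[1,0,0],[0,0,0]],[[1,0,0],[0,0,0]],[[0.3,0,0.3],[0,0,0]],[[0,0,1],[0,0,0]]]' 1 | head -2
python3 -c "
from h import *
st()
s,a=SC;go(seatp(s,a,[0,.12,.075]),np.pi/2+a)"
```

```text
time: 12.57
tool_pos: [0.4865, -0.2374, 0.2091]
time: 12.98
tool_pos: [0.5004, -0.168, 0.1881]
t 12.98 pos [ 0.5004 -0.168   0.1881] yaw 1.4201 zax [ 0.008 -0.004 -1.   ] F [ 0.4 -0.1  0.2] w 0.0006 q [-0.54  0.24  1.64  0.    1.25 -0.39]
turn [0.005 0.002 0.017] rows 1.0 | shift after turn [-0.3  -0.15  2.86] | shift in present axes [-0.29 -0.19  2.86]
```

```bash
python3 -m creep '[[[0,-0.15,0.9],[0.005,0.002,0.017]],[[0,0,1],[0,0,0]],[[0,0,0.9],[0,0,0]],[[-0.3,0,0.2],[0,0,0]],[[-0.7,0,0],[0,0,0]]]' | head -4
python3 -m creep '[[[-0.9,0,0],[0,0,0]],[[-0.9,0,0],[0,0,0]],[[-0.9,0,0],[0,0,0]],[[-0.9,0,0],[0,0,0]],[[0,0,0],[0,0,0]]]' | head -4
python3 -c "
from h import *
st()
s,a=SC;go(seatp(s,a,[0,-.01,.075]),np.pi/2+a); shot('wrist','p5')"
```

```text
time: 13.4
tool_pos: [0.4924, -0.1864, 0.1226]
orientation: [-2.392, -2.031, 0.002]
contact_force: [-0.4, -0.2, 0.3]
time: 13.82
tool_pos: [0.4796, -0.2629, 0.1233]
orientation: [-2.382, -2.038, -0.0]
contact_force: [-0.4, -0.5, 0.2]
t 13.82 pos [ 0.4796 -0.2629  0.1233] yaw 1.4153 zax [-0.005  0.006 -1.   ] F [-0.4 -0.5  0.2] w 0.0005 q [-0.71  0.34  1.67  0.    1.14 -0.55]
turn [-0.003 -0.003  0.014] rows 1.0 | shift after turn [-1.95  0.03 -0.38] | shift in present axes [-1.94 -0.02 -0.39]
```

View pics/p5.png

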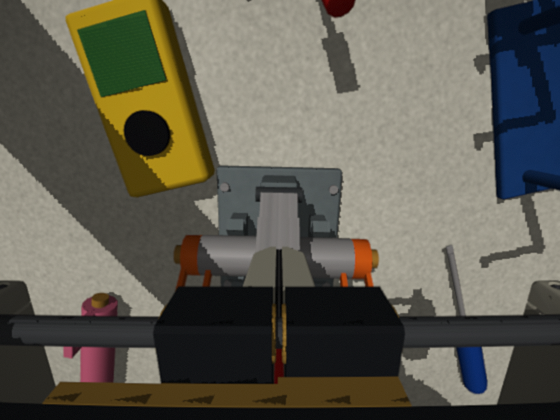

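```bash
python3 -m creep '[[[-0.9,0,0],[0,0,0.014]],[[-0.9,0,0],[0,0,0]],[[-0.8,0,0.6],[0,0,0]],[[-0.6,0,0.8],[0,0,0]],[[-0.3,0,0.5],[0,0,0]]]' | head -4
python3 -c "
from h import *
st()
s,a=SC;go(seatp(s,a,[0,-.048,.010]),np.pi/2+a)"
```

```text
time: 14.28
tool_pos: [0.469, -0.3309, 0.0863]
orientation: [-2.403, -2.018, -0.005]
contact_force: [0.2, 1.0, 0.7]
t 14.28 pos [ 0.469  -0.3309  0.0863] yaw 1.3972 zax [ 0.     0.005 -1.   ] F [0.2 1.  0.7] w 0.0006 q [-0.81  0.42  1.65  0.    1.08 -0.64]
turn [-0.    -0.003  0.003] rows 1.0 | shift after turn [-0.41 -0.06  1.01] | shift in present axes [-0.41 -0.06  1.01]
```

```bash
python3 -m creep '[[[-0.25,0,0.4],[0,0,0]],[[-0.15,0,0.4],[0,0,0]],[[0,0,0.3],[0,0,0]],[[0,0,0.1],[0,0,0]]]' | head -4
python3 -c "
from h import *
st()
s,a=SC;go(seatp(s,a,[0,-.048,.010]),np.pi/2+a)"
```

```text
time: 14.62
tool_pos: [0.4671, -0.3394, 0.0612]
orientation: [-2.402, -2.018, -0.004]
contact_force: [-8.3, 7.1, 36.0]
t 14.62 pos [ 0.4671 -0.3394  0.0612] yaw 1.3975 zax [-0.001  0.005 -1.   ] F [-8.3  7.1 36. ] w 0.0003 q [-0.82  0.46  1.66  0.    1.03 -0.65]
turn [-0.001 -0.003  0.003] rows 1.0 | shift after turn [ 0.03 -0.03 -0.24] | shift in present axes [ 0.03 -0.03 -0.24]
```

```bash
python3 -m creep '[[[0,0,-0.5],[0,0,0]],[[0,0,-0.9],[0,0,0]],[[0,0,-0.9],[0,0,0]],[[-0.8,0,-0.3],[0,0,0]],[[-1,0,0],[0,0,0]]]' | head -4
python3 -m creep '[[[-1,0,0],[0,0,0]],[[-1,0,0],[0,0,0]],[[-1,0,0],[0,0,0]],[[-0.4,0,0],[0,0,0]],[[0,0,0],[0,0,0]]]' | head -2
python3 -c "
from h import *
st();shot('wrist','p6')
s,a=SC;go(seatp(s,a,[0,-.155,.0]),np.pi/2+a)"
```

```text
time: 15.03
tool_pos: [0.4618, -0.3705, 0.1146]
orientation: [-2.392, -2.025, -0.005]
contact_force: [0.0, -0.6, 0.2]
time: 15.45
tool_pos: [0.4497, -0.4453, 0.1131]
t 15.45 pos [ 0.4497 -0.4453  0.1131] yaw 1.4064 zax [-0.002  0.004 -1.   ] F [ 0.4  0.3 -0.4] w 0.0004 q [-0.96  0.49  1.46  0.    1.2  -0.79]
turn [-0.002 -0.002  0.009] rows 1.0 | shift after turn [ 0.   -0.11  2.85] | shift in present axes [-0.01 -0.1   2.85]
```

View pics/p6.png

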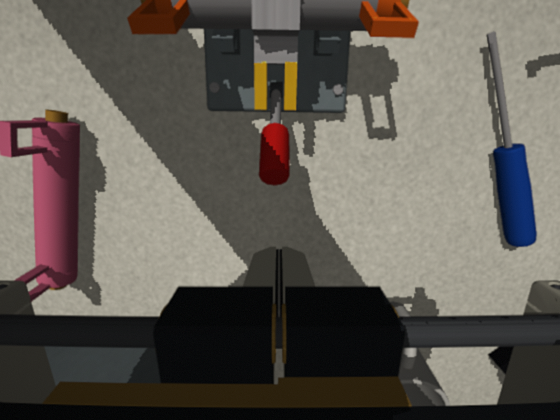

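```bash
python3 -m creep '[[[0,-0.1,0.9],[0,0,0.009]],[[0,0,1],[0,0,0]],[[0,0,0.9],[0,0,0]],[[0.3,0,0.1],[0,0,0]],[[0.7,0,0],[0,0,0]]]' | head -4
python3 -m creep '[[[0.7,0,0],[0,0,0]],[[0.5,0,-0.3],[0,0,0]],[[0.5,0,-0.5],[0,0,0]],[[0.5,0,-0.3],[0,0,0]]]' | head -4
python3 -c "
from h import *
st()
s,a=SC;go(seatp(s,a,[0,-.066,.022]),np.pi/2+a)"
```

```text
time: 15.92
tool_pos: [0.4519, -0.4215, 0.053]
orientation: [-2.408, -2.011, -0.003]
contact_force: [-0.1, 0.7, 0.7]
time: 16.25
tool_pos: [0.4608, -0.3774, 0.0792]
orientation: [2.405, 2.015, -0.006]
contact_force: [0.5, -1.2, -0.2]
t 16.25 pos [ 0.4608 -0.3774  0.0792] yaw 1.3947 zax [-0.001 -0.005 -1.   ] F [ 0.5 -1.2 -0.2] w 0.0003 q [-0.87  0.46  1.6  -0.    1.07 -0.69]
turn [0.    0.003 0.001] rows 1.0 | shift after turn [ 1.05 -0.06  0.06] | shift in present axes [ 1.05 -0.06  0.06]
```

```bash
python3 -m creep '[[[0.4,0,0],[0,0,0]],[[0.3,0,0],[0,0,0]],[[0.2,0,0],[0,0,0]],[[0.1,0,0],[0,0,0]]]' | head -4
python3 -c "
from h import *
st()
s,a=SC;go(seatp(s,a,[0,-.066,.022]),np.pi/2+a)"
```

```text
time: 16.58
tool_pos: [0.4651, -0.3594, 0.0828]
orientation: [2.39, 2.014, -0.02]
contact_force: [-3.5, -11.3, -6.9]
t 16.58 pos [ 0.4651 -0.3594  0.0828] yaw 1.4006 zax [ 0.001 -0.02  -1.   ] F [ -3.5 -11.3  -6.9] w 0.0007 q [-0.84  0.44  1.63 -0.01  1.06 -0.66]
turn [0.003 0.013 0.005] rows 1.0 | shift after turn [ 0.13 -0.11  0.24] | shift in present axes [ 0.13 -0.11  0.24]
```

```bash
python3 -m creep '[[[-0.4,0,0],[0,0,0]],[[-0.8,0,-0.3],[0,0,0]],[[-1,0,-1],[0,0,0]],[[-1,0,-1],[0,0,0]],[[-1,0,-1],[0,0,0]]]' | head -2
python3 -m creep '[[[-0.7,0,-1],[0,0,0]],[[-0.5,0,-1],[0,0,0]],[[0,0,-0.5],[0,0,0]],[[0,0,0],[0,0,0]]]' -1 | head -2
python3 -c "
from h import *
st();shot('wrist','p7')"
```

```text
time: 17.0
tool_pos: [0.4485, -0.4365, 0.1466]
time: 17.33
tool_pos: [0.4436, -0.4692, 0.2048]
t 17.33 pos [ 0.4436 -0.4692  0.2048] yaw 1.4010 zax [-0.002 -0.01  -1.   ] F [ 0.9 -0.5  0.6] w 0.0224 q [-0.98  0.44  1.31 -0.01  1.39 -0.81]
```

View pics/p7.png

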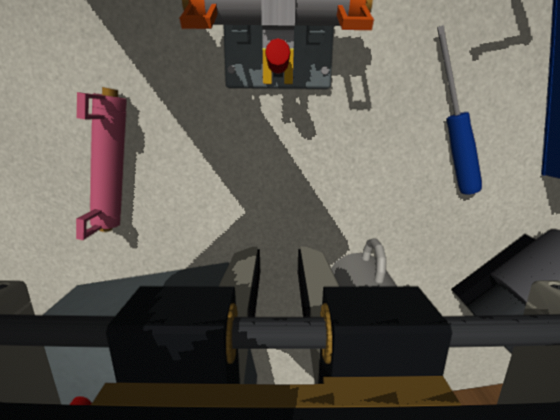

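```bash
python3 -c "
from h import *
go([.56,-.16,.3],np.pi/2)"
python3 -m creep '[[[1,0,-0.8],[0,0.005,-0.05]],[[1,0,-0.8],[0,0,-0.05]],[[1,0.4,-0.8],[0,0,0]],[[1,0.4,-0.8],[0,0,0]],[[1,0.4,-0.8],[0,0,0]]]' | head -2
python3 -m creep '[[[1,0.4,-0.2],[0,0,0]],[[1,0.4,0],[0,0,0]],[[1,0.4,0],[0,0,0]],[[1,0.4,0],[0,0,0]],[[1,0.4,0],[0,0,0]]]' | head -2
python3 -m creep '[[[1,0.4,0],[0,0,0]],[[1,0.4,0],[0,0,0]],[[1,0.4,0],[0,0,0]],[[1,0.4,0],[0,0,0]],[[1,0.4,0],[0,0,0]]]' | head -2
python3 -c "
from h import *
st();go([.56,-.16,.3],np.pi/2)"
```

```text
turn [-0.001  0.007 -0.108] rows 2.0 | shift after turn [15.46  5.83 -4.8 ] | shift in present axes [16.17  3.13 -4.98]
time: 17.8
tool_pos: [0.469, -0.3671, 0.2757]
time: 18.22
tool_pos: [0.5113, -0.2609, 0.2799]
time: 18.63
tool_pos: [0.5512, -0.1528, 0.2751]
t 18.63 pos [ 0.5512 -0.1528  0.2751] yaw 1.5626 zax [-0.023  0.026 -0.999] F [-0.1 -0.5  0.2] w 0.0932 q [-0.47  0.29  1.36  0.01  1.53 -0.47]
turn [-0.015 -0.017 -0.005] rows 1.0 | shift after turn [-0.36  0.44 -1.24] | shift in present axes [-0.32  0.41 -1.26]
```

```bash
python3 -m creep '[[[-0.2,0.3,-0.9],[-0.015,-0.017,-0.005]],[[0,0,0],[0,0,0]],[[0,0,0],[0,0,0]]]' | head -2
python3 -c "
from h import *
st();a=shot('wrist','v1');st()"
python3 -m creep '[[[0.8,-0.4,0],[0,0,0]],[[1,-0.5,0],[0,0,0]],[[1,-0.5,0],[0,0,0]],[[1,-0.5,0],[0,0,0]],[[0.5,0,0],[0,0,0]]]' | head -2
python3 -m creep '[[[0,0,0],[0,0,0]],[[0,0,0],[0,0,0]]]' | head -2
python3 -c "
from h import *
st();a=shot('wrist','v2');st()"
```

```text
time: 18.88
tool_pos: [0.5578, -0.1522, 0.2906]
t 18.88 pos [ 0.5578 -0.1522  0.2906] yaw 1.5784 zax [-0.004  0.003 -1.   ] F [-0.4 -0.5 -0.2] w 0.0928 q [-0.46  0.28  1.34  0.    1.53 -0.47]
t 18.93 pos [ 0.5581 -0.1528  0.2912] yaw 1.5778 zax [-0.003  0.002 -1.   ] F [ 0.2 -0.5 -0. ] w 0.0929 q [-0.46  0.28  1.34  0.    1.53 -0.47]
time: 19.35
tool_pos: [0.5165, -0.0721, 0.2884]
time: 19.52
tool_pos: [0.5163, -0.0722, 0.2885]
t 19.52 pos [ 0.5163 -0.0722  0.2885] yaw 1.5668 zax [-0.007  0.002 -1.   ] F [0.5 0.2 0.2] w 0.0933 q [-0.35  0.17  1.47 -0.    1.5  -0.35]
t 19.57 pos [ 0.5165 -0.0724  0.2885] yaw 1.5665 zax [-0.007  0.002 -1.   ] F [-0.4 -0.7 -0.5] w 0.0931 q [-0.35  0.17  1.47 -0.    1.5  -0.35]
```

View pics/v1.png

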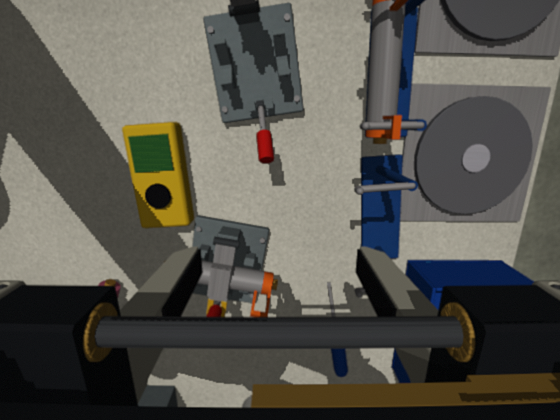

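View pics/v2.png

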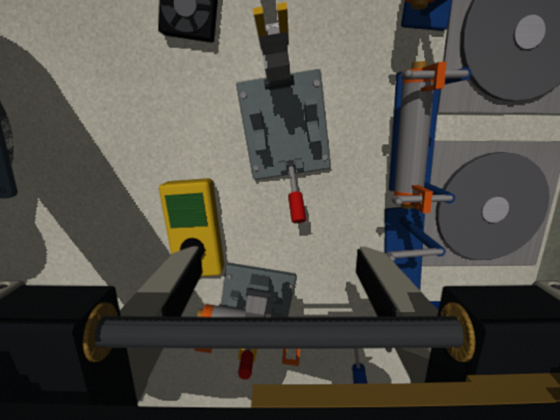

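```bash
cat >> h.py <<'E'
def pair(n,A,B,s,out):
    a=cv2.imread(f'pics/{n}.png'); crop(a,*A,s,'_a');b=cv2.imread('pics/_a.png'); crop(a,*B,s,'_b'); c=cv2.imread('pics/_b.png'); h=max(len(b),len(c)); b=cv2.copyMakeBorder(b,0,h-len(b),0,10,0);c=cv2.copyMakeBorder(c,0,h-len(c),0,0,0);cv2.imwrite(f'pics/{out}.png',np.hstack([b,c])[:600,:800])
E
python3 -c "
from h import *
pair('v2',(225,0,340,190),(385,50,475,230),3,'v2ab')
pair('v1',(195,0,310,130),(350,0,430,150),3,'v1ab')"
```

```text
(no output)
```

View pics/v2ab.png

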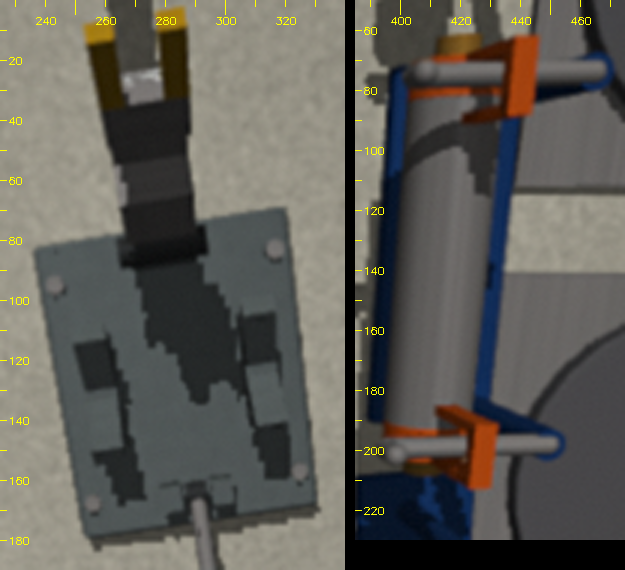

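View pics/v1ab.png

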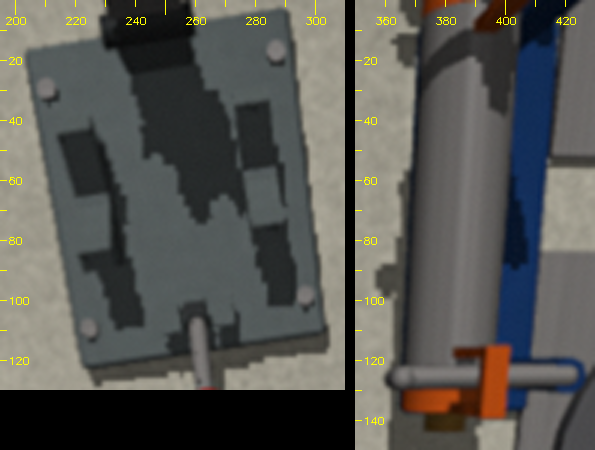

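```bash
cat >> h.py <<'E'
def plate(v,n):
    p=onz("wrist",v,.014,ld(n)); c=p.mean(0); yv=(p[0]+p[1]-p[2]-p[3])[:2]; xv=(p[1]+p[2]-p[0]-p[3])[:2]
    print(c,"x yaw",np.arctan2(xv[1],xv[0]),np.arctan2(yv[1],yv[0])-np.pi/2,np.linalg.norm(yv)/2,np.linalg.norm(xv)/2)
E
python3 - <<'E'
from h import *
np.set_printoptions(precision=4,suppress=True)
W="wrist"
A=[(236.7,82.7),(320,69.3),(330.7,167.3),(253.3,178.3)];B=[(204,16.7),(291.7,3.3),(303.3,110),(222.3,120.7)]
plate(A,"v2");plate(B,"v1")
for a,b in zip(A,B): print(tw([(W,a,"v2"),(W,b,"v1")]))
print("eyes",onz(W,[(440.7,75.7),(427.8,201.2)],.137,ld("v2")),onz(W,[(397.2,127.2)],.137,ld("v1")))
print(tw([(W,(427.8,201.2),"v2"),(W,(397.2,127.2),"v1"),("top",(291,149.5),"")]))
print(tw([(W,(440.7,75.7),"v2"),("top",(251,153),"")]))
print("strap",tw([(W,(269.7,7.5),"v2"),("top",(239,201.5),"")]))
E
```

```text
[ 0.5239 -0.0011  0.014 ] x yaw 0.14121994179083658 0.14634268625989977 0.13229911591930585 0.11332230337143465
[ 0.5246 -0.0012  0.014 ] x yaw 0.1344301216725087 0.1405259601125015 0.13114697984692453 0.11386757676354203
(array([0.4582, 0.0567, 0.011 ]), array([0.0002, 0.0002]))
(array([0.5716, 0.0738, 0.006 ]), array([0.0005, 0.0005]))
(array([ 0.5902, -0.0587,  0.0132]), array([0.0001, 0.0001]))
(array([ 0.4777, -0.0737,  0.0173]), array([0.0002, 0.0002]))
eyes [[ 0.6728  0.0491  0.137 ]
 [ 0.6767 -0.0768  0.137 ]] [[ 0.6773 -0.078   0.137 ]]
(array([ 0.6791, -0.0786,  0.1315]), array([0.0005, 0.0005, 0.001 ]))
(array([0.6698, 0.0482, 0.1434]), array([0.0001, 0.0001]))
strap (array([0.5076, 0.0913, 0.182 ]), array([0.0025, 0.0025]))
```

```bash
echo 'SB=(np.array([.5242,-.003,.056]),.145)' >> h.py; python3 -c "
from h import *
go([.6748,-.0143,.16],np.pi/2+.034)"
```

```text
turn [-0.004 -0.001 -0.024] rows 1.0 | shift after turn [2.63 8.01 6.42] | shift in present axes [2.93 7.94 6.38]
```

```bash
python3 -m creep '[[[0.4,1,0.5],[-0.004,0,-0.024]],[[0.3,1,0.7],[0,0,0]],[[0.3,1,0.7],[0,0,0]],[[0.3,1,0.7],[0,0,0]],[[0.3,1,0.7],[0,0,0]]]' | head -2;python3 -m creep '[[[0.3,1,0.7],[0,0,0]],[[0.3,1,0.7],[0,0,0]],[[0.3,1,0.7],[0,0,0]],[[0.2,0.3,0.4],[0,0,0]],[[0,0,0],[0,0,0]]]' | head -2
python3 -c "
from h import *
st();go([.6748,-.0143,.066],np.pi/2+.034)"
```

```text
time: 19.98
tool_pos: [0.622, -0.046, 0.2246]
time: 20.4
tool_pos: [0.6952, -0.0276, 0.1644]
t 20.40 pos [ 0.6952 -0.0276  0.1644] yaw 1.5929 zax [ 0.003 -0.005 -1.   ] F [-1.   1.1 -1. ] w 0.0934 q [-0.2   0.55  1.22 -0.    1.36 -0.22]
turn [ 0.002  0.003 -0.008] rows 1.0 | shift after turn [ 0.7  -0.99  4.92] | shift in present axes [ 0.71 -1.02  4.91]
```

```bash
python3 -m creep '[[[0.35,-0.5,0],[0.002,0.003,-0.008]],[[0.35,-0.5,0],[0,0,0]],[[0,0,0],[0,0,0]]]' | head -2
python3 -c "
from h import *
st();go([.6748,-.0143,.066],np.pi/2+.034)"
```

```text
time: 20.65
tool_pos: [0.6736, -0.0173, 0.1621]
t 20.65 pos [ 0.6736 -0.0173  0.1621] yaw 1.6039 zax [-0.005 -0.001 -1.   ] F [-0.1  0.5  0.1] w 0.0932 q [-0.19  0.52  1.28 -0.    1.34 -0.22]
turn [-0.003  0.    -0.001] rows 1.0 | shift after turn [0.15 0.07 4.81] | shift in present axes [0.15 0.09 4.81]
```

```bash
python3 -m creep '[[[0.15,0.08,0.8],[-0.003,0,0]],[[0,0,1],[0,0,0]],[[0,0,1],[0,0,0]],[[0,0,1],[0,0,0]],[[0,0,1],[0,0,0]]]' | head -2;python3 -m creep '[[[0,0,0.3],[0,0,0]],[[0,0,0],[0,0,0]]]' | head -2
python3 -c "
from h import *
st();go([.6748,-.0143,.066],np.pi/2+.034)"
```

```text
time: 21.07
tool_pos: [0.6808, -0.0209, 0.0752]
time: 21.23
tool_pos: [0.6787, -0.0227, 0.0661]
t 21.23 pos [ 0.6787 -0.0227  0.0661] yaw 1.5999 zax [ 0.014 -0.006 -1.   ] F [ 0.1 -0.3 -0.5] w 0.0932 q [-0.2   0.6   1.4  -0.    1.13 -0.22]
turn [ 0.009  0.004 -0.003] rows 1.0 | shift after turn [ 0.42 -0.18  0.  ] | shift in present axes [ 0.42 -0.18 -0.  ]
```

```bash
python3 -m creep '[[[0.42,-0.18,0.05],[0.009,0.004,-0.003]],[[0,0,0],[0,0,0]]]' | head -2;python3 -m creep '[[[0,0,0.05],[0,0,0]],[[0,0,0],[0,0,0]],[[0,0,0.05],[0,0,0]],[[0,0,0],[0,0,0]],[[0,0,0.05],[0,0,0]]]' 1 35 | tail -2
python3 -m creep '[[[0,0,0],[0,0,0]],[[0,0,0],[0,0,0]],[[0,0,0],[0,0,0]],[[0,0,0],[0,0,0]],[[0,0,0],[0,0,0]]]' | tail -2
python3 -c "
from h import *
st();go([.6748,-.0143,.066],np.pi/2+.034)"
```

```text
time: 21.4
tool_pos: [0.6751, -0.0152, 0.0667]
contact_force: [0.1, -0.6, -0.7]
width: 0.0646
contact_force: [-0.7, -0.6, 0.1]
width: 0.0334
t 22.23 pos [ 0.6781 -0.0153  0.0692] yaw 1.6049 zax [ 0.008 -0.002 -1.   ] F [-0.7 -0.6  0.1] w 0.0334 q [-0.19  0.6   1.39 -0.    1.15 -0.22]
turn [0.005 0.001 0.   ] rows 1.0 | shift after turn [ 0.05 -0.16  0.16] | shift in present axes [ 0.05 -0.17  0.16]
```

```bash
python3 -m creep '[[[0,0,-0.3],[0,0,0]],[[0,0,-0.3],[0,0,0]],[[0,0,-0.2],[0,0,0]],[[0,0,0],[0,0,0]]]' | head -2
python3 -c "
from h import *
st()"
```

```text
time: 22.57
tool_pos: [0.6761, -0.015, 0.084]
t 22.57 pos [ 0.6761 -0.015   0.084 ] yaw 1.6048 zax [ 0.003 -0.001 -1.   ] F [-0.4 -0.3 -2.6] w 0.0329 q [-0.19  0.58  1.37 -0.    1.18 -0.22]
```

```bash
python3 -m creep '[[[0,-0.3,0],[0,0,0]],[[0,-0.5,0],[0,0,0]],[[0,-0.5,0],[0,0,0]],[[0,-0.5,0],[0,0,0]],[[0,-0.5,0],[0,0,0]]]' | head -4
python3 -m creep '[[[0,-0.6,0],[0,0,0]],[[0,-0.6,0],[0,0,0]],[[0,-0.5,0],[0,0,0]],[[0,0,0],[0,0,0]]]' | head -4
python3 -c "
from h import *
st();shot('wrist','g3')"
```

```text
time: 22.98
tool_pos: [0.6284, -0.0165, 0.0832]
orientation: [2.181, 2.257, 0.002]
contact_force: [-0.3, 0.3, -2.7]
time: 23.32
tool_pos: [0.588, -0.0172, 0.0822]
orientation: [-2.182, -2.259, 0.002]
contact_force: [-0.4, -0.4, -4.1]
t 23.32 pos [ 0.588  -0.0172  0.0822] yaw 1.6054 zax [-0.001 -0.    -1.   ] F [-0.4 -0.4 -4.1] w 0.0332 q [-0.22  0.45  1.62 -0.    1.08 -0.25]
```

View pics/g3.png

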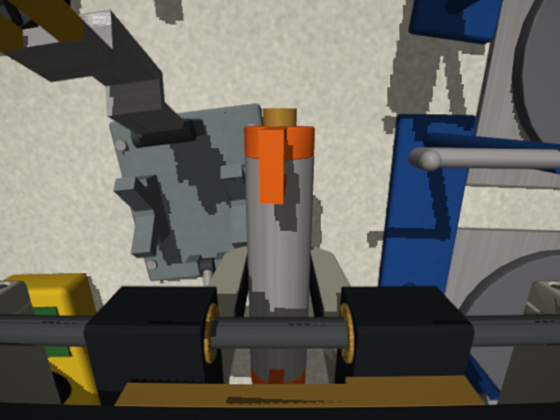

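```bash
python3 -m creep '[[[0,0,-1],[0,0,0]],[[0,0,-1],[0,0,0]],[[0,0,-1],[0,0,0]],[[0,0,-1],[0,0,0.078]],[[0,0,-1],[0,0,0.078]]]' | head -2
python3 -m creep '[[[0,0,-1],[0,0,0.078]],[[0,0,-0.5],[0,0,0.078]],[[0,0,0],[0,0,0.078]],[[0,0,0],[0,0,0.078]],[[0,0,0],[0,0,0.078]]]' | head -2
python3 -m creep '[[[0,0,0],[0,0,0.078]],[[0,0,0],[0,0,0.078]],[[0,0,0],[0,0,0.078]],[[0,0,0],[0,0,0.078]],[[0,0,0],[0,0,0.078]]]' | head -2
python3 -c "
from h import *
st();s,a=SB; tl=.24; tc=np.array([0,np.sin(tl),-np.cos(tl)])*.016
go(seatp(s,a,tc+[0,0,.05]),a,tl)"
```

```text
time: 23.78
tool_pos: [0.5875, -0.0167, 0.1805]
time: 24.2
tool_pos: [0.5943, -0.0175, 0.2198]
time: 24.62
tool_pos: [0.5977, -0.0176, 0.2209]
t 24.62 pos [ 0.5977 -0.0176  0.2209] yaw 0.1044 zax [ 0.01  -0.001 -1.   ] F [ 0.3 -0.2 -3.8] w 0.0332 q [-0.22  0.34  1.42  0.    1.37  1.25]
turn [ 0.154 -0.01  -0.025] rows 2.0 | shift after turn [-3.53  0.15  6.68] | shift in present axes [-3.65 -1.31  6.48]
```

```bash
python3 -m creep '[[[-0.7,0,0],[0.077,-0.005,-0.012]],[[-0.7,0,0],[0.077,-0.005,-0.012]],[[-0.8,0,0],[0,0,0]],[[-0.8,0,0],[0,0,0]],[[-0.6,0,0],[0,0,0]]]' | head -2
python3 -c "
from h import *
st();s,a=SB; tl=.24; tc=np.array([0,np.sin(tl),-np.cos(tl)])*.016
go(seatp(s,a,tc+[0,-.005,.09]),a,tl);go(seatp(s,a,tc+[0,0,.05]),a,tl)"
```

```text
time: 25.03
tool_pos: [0.53, -0.0257, 0.2207]
t 25.03 pos [ 0.53   -0.0257  0.2207] yaw 0.1340 zax [-0.029  0.243 -0.97 ] F [-0.1 -0.1 -3.3] w 0.0334 q [-0.41  0.27  1.54  0.21  1.46  0.99]
turn [-0.005 -0.004 -0.006] rows 1.0 | shift after turn [-0.12 -0.    4.65] | shift in present axes [-0.15  0.03  4.64]
turn [-0.005 -0.004 -0.006] rows 1.0 | shift after turn [-0.12  0.23  6.65] | shift in present axes [-0.17  0.28  6.64]
```

```bash
python3 -m creep '[[[-0.1,0,1],[-0.005,-0.004,-0.006]],[[0,0,1],[0,0,0]],[[0,0,1],[0,0,0]],[[0,0,1],[0,0,0]],[[0,0,0.6],[0,0,0]]]' | head -2
python3 -m creep '[[[0,0,0],[0,0,0]],[[0,0,0],[0,0,0]]]' | head -2
python3 -c "
from h import *
st();s,a=SB; tl=.24; tc=np.array([0,np.sin(tl),-np.cos(tl)])*.016
go(seatp(s,a,tc+[0,0,.03]),a,tl);shot('wrist','p8')"
```

```text
time: 25.45
tool_pos: [0.5292, -0.0093, 0.1329]
time: 25.62
tool_pos: [0.5285, -0.0088, 0.1306]
t 25.62 pos [ 0.5285 -0.0088  0.1306] yaw 0.1416 zax [-0.024  0.227 -0.974] F [-0.2  0.5 -3.3] w 0.0332 q [-0.37  0.34  1.68  0.22  1.24  0.97]
turn [ 0.006 -0.006 -0.001] rows 1.0 | shift after turn [-0.17  0.22  3.04] | shift in present axes [-0.2   0.19  3.04]
```

View pics/p8.png

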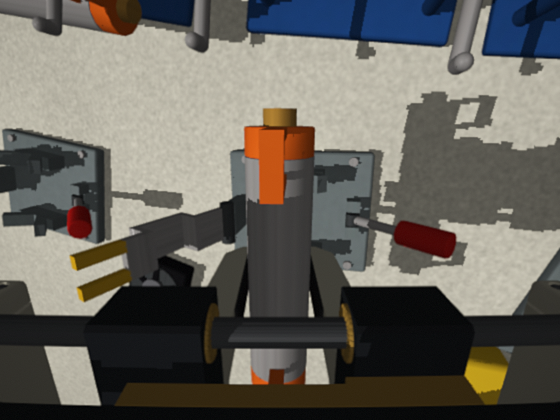

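```bash
python3 -m creep '[[[-0.1,0.05,0.8],[0.006,-0.006,0]],[[-0.1,0.05,0.8],[0,0,0]],[[0,0.05,0.7],[0,0,0]],[[0,0.05,0.4],[0,0,0]],[[0,0,0],[0,0,0]]]' | head -4
python3 -c "
from h import *
st();s,a=SB; tl=.24; tc=np.array([0,np.sin(tl),-np.cos(tl)])*.016
go(seatp(s,a,tc+[0,0,.0]),a,tl)"
```

```text
time: 26.08
tool_pos: [0.5279, -0.0028, 0.0772]
orientation: [-2.899, -0.21, 0.014]
contact_force: [-0.8, 0.0, -3.9]
t 26.08 pos [ 0.5279 -0.0028  0.0772] yaw 0.1436 zax [-0.026  0.232 -0.972] F [-0.8  0.  -3.9] w 0.0332 q [-0.37  0.4   1.74  0.23  1.12  0.95]
turn [ 0.003 -0.005  0.   ] rows 1.0 | shift after turn [-0.18  0.24  1.83] | shift in present axes [-0.2   0.23  1.83]
```

```bash
python3 -m creep '[[[-0.1,0.1,0.5],[0,0,0]],[[-0.1,0.1,0.5],[0,0,0]],[[0,0.05,0.4],[0,0,0]],[[0,0,0.2],[0,0,0]]]' | head -4
python3 -c "
from h import *
st();s,a=SB; tl=.24; tc=np.array([0,np.sin(tl),-np.cos(tl)])*.016
go(seatp(s,a,tc+[0,0,.0]),a,tl)"
```

```text
time: 26.42
tool_pos: [0.5263, -0.0016, 0.0456]
orientation: [-2.9, -0.21, 0.007]
contact_force: [-4.4, 3.9, 18.2]
t 26.42 pos [ 0.5263 -0.0016  0.0456] yaw 0.1430 zax [-0.022  0.231 -0.973] F [-4.4  3.9 18.2] w 0.0335 q [-0.37  0.44  1.78  0.24  1.05  0.93]
turn [ 0.004 -0.008  0.001] rows 1.0 | shift after turn [-0.11 -0.07  0.28] | shift in present axes [-0.12 -0.07  0.28]
```

```bash
python3 -m creep '[[[0,0,0],[0,0,0]],[[0,0,0],[0,0,0]],[[0,0,0],[0,0,0]]]' -0.03 | tail -2
python3 -c "
from h import *
st();shot('wrist','p9')"
```

```text
contact_force: [-0.2, -0.5, -0.4]
width: 0.0461
t 26.67 pos [ 0.5275 -0.0011  0.0464] yaw 0.1426 zax [-0.02   0.232 -0.972] F [-0.2 -0.5 -0.4] w 0.0461 q [-0.37  0.43  1.78  0.24  1.05  0.93]
```

View pics/p9.png

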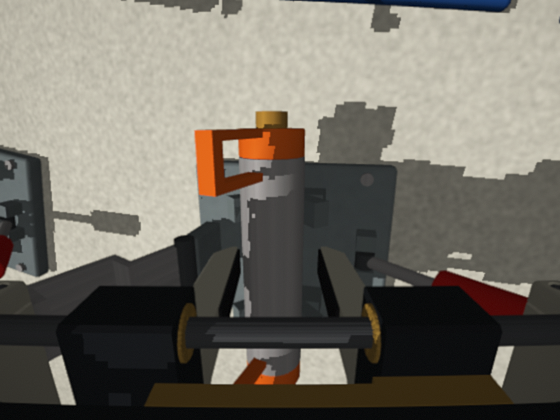

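```bash
python3 -m creep '[[[0,0,-0.5],[0,0,0]],[[0,0,-1],[0,0,0]],[[0,0,-1],[0,0,0]],[[0,0,-1],[0,0,0]],[[0,0,-1],[0,0,0]]]' | head -2
python3 -m creep '[[[0,0,-1],[-0.076,0,0]],[[0,0,-1],[-0.075,0,0]],[[0,0,-0.5],[0,0,-0.079]],[[0,0,0],[0,0,-0.079]],[[0,0,0],[0,0,-0.079]]]' 1 | head -2
python3 -m creep '[[[0,0,0],[0,0,-0.079]],[[0,0,0],[0,0,-0.079]],[[0,0,0],[0,0,-0.079]],[[0,0,0],[0,0,-0.079]],[[0,0,0],[0,0,-0.079]]]' | head -2
python3 -m creep '[[[0,0,0],[0,0,-0.079]],[[0,0,0],[0,0,-0.079]],[[0,0,0],[0,0,-0.079]],[[0,0,0],[0,0,-0.079]],[[0,0,0],[0,0,-0.079]]]' | head -2
python3 -c "
from h import *
st();shot('wrist','p10')
s,a=SB;go(seatp(s,a,[0,.128,.075]),np.pi/2+a)"
```

```text
time: 27.13
tool_pos: [0.5277, -0.0225, 0.1373]
time: 27.55
tool_pos: [0.5336, -0.0354, 0.2019]
time: 27.97
tool_pos: [0.5355, -0.0362, 0.2108]
time: 28.38
tool_pos: [0.5365, -0.0379, 0.2177]
t 28.38 pos [ 0.5365 -0.0379  0.2177] yaw 1.7535 zax [ 0.049 -0.025 -0.998] F [ 0.3 -0.5 -0. ] w 0.0008 q [-0.27  0.2   1.61 -0.01  1.27 -0.45]
turn [0.029 0.021 0.029] rows 1.0 | shift after turn [ 8.22 -0.36  4.35] | shift in present axes [ 8.37 -0.17  4.06]
```

View pics/p10.png

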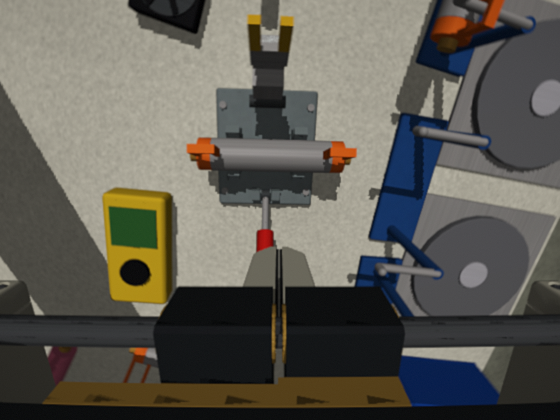

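```bash
python3 -m creep '[[[0.9,0,0],[0.029,0.021,0.029]],[[1,0,0],[0,0,0]],[[1,0,0],[0,0,0]],[[1,0,0],[0,0,0]],[[1,0,0],[0,0,0]]]' | head -2
python3 -m creep '[[[1,0,0],[0,0,0]],[[1,0,0],[0,0,0]],[[1,0,0],[0,0,0]],[[0.4,0,0.3],[0,0,0]],[[0,0,0.7],[0,0,0]]]' 1 | head -2
python3 -c "
from h import *
st()
s,a=SB;go(seatp(s,a,[0,.128,.075]),np.pi/2+a)"
```

```text
time: 28.85
tool_pos: [0.5235, 0.0568, 0.2222]
time: 29.27
tool_pos: [0.5173, 0.1297, 0.2088]
t 29.27 pos [0.5173 0.1297 0.2088] yaw 1.6773 zax [ 0.016 -0.003 -1.   ] F [-0.1  0.2 -0.6] w 0.0005 q [ 0.04  0.23  1.6  -0.    1.3  -0.07]
turn [ 0.01   0.003 -0.024] rows 1.0 | shift after turn [-0.22 -0.62  3.89] | shift in present axes [-0.22 -0.67  3.88]
```

```bash
python3 -m creep '[[[0,-0.6,0.8],[0.01,0.003,-0.024]],[[0,0,1],[0,0,0]],[[0,0,1],[0,0,0]],[[0,0,0.9],[0,0,0]],[[0,0,0],[0,0,0]]]' | head -4
python3 -c "
from h import *
st()
s,a=SB;go(seatp(s,a,[0,.128,.075]),np.pi/2+a)"
```

```text
time: 29.68
tool_pos: [0.5054, 0.1272, 0.1323]
orientation: [2.062, 2.366, 0.0]
contact_force: [-1.0, -0.4, -0.6]
t 29.68 pos [0.5054 0.1272 0.1323] yaw 1.7078 zax [ 0.002 -0.002 -1.   ] F [-1.  -0.4 -0.6] w 0.0005 q [ 0.03  0.28  1.73 -0.    1.13 -0.1 ]
turn [ 0.001  0.001 -0.005] rows 1.0 | shift after turn [-0.18 -0.01  0.07] | shift in present axes [-0.18 -0.01  0.07]
```

```bash
python3 -m creep '[[[-0.8,0,0.1],[0,0,0]],[[-0.9,0,0],[0,0,0]],[[-0.9,0,0],[0,0,0]],[[-0.9,0,0],[0,0,0]],[[-0.9,0,0],[0,0,0]]]' | head -4
python3 -m creep '[[[-0.9,0,0],[0,0,0]],[[-0.9,0,0],[0,0,0]],[[-0.6,0,0],[0,0,0]]]' | head -4
python3 -c "
from h import *
st()
s,a=SB;go(seatp(s,a,[0,-.01,.070]),np.pi/2+a); shot('wrist','p11')"
```

```text
time: 30.1
tool_pos: [0.5176, 0.0434, 0.1398]
orientation: [2.069, 2.364, 0.015]
contact_force: [-0.1, 1.6, -1.7]
time: 30.35
tool_pos: [0.5253, -0.0074, 0.1444]
orientation: [2.073, 2.356, 0.02]
contact_force: [-0.3, 1.5, 0.8]
t 30.35 pos [ 0.5253 -0.0074  0.1444] yaw 1.6983 zax [ 0.011  0.007 -1.   ] F [-0.3  1.5  0.8] w 0.0003 q [-0.23  0.27  1.71  0.01  1.15 -0.36]
turn [ 0.008 -0.003 -0.011] rows 1.0 | shift after turn [-0.28 -0.03  0.92] | shift in present axes [-0.28 -0.03  0.92]
```

View pics/p11.png

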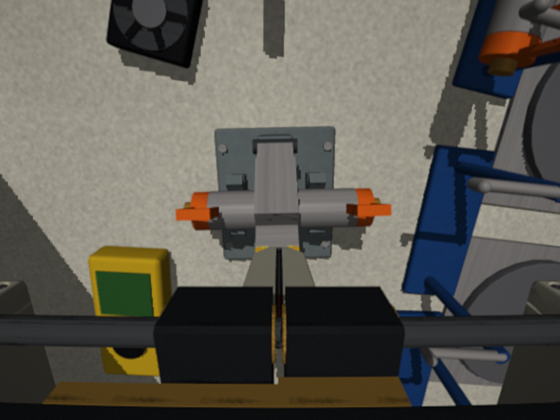

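```bash
python3 -m creep '[[[-0.6,0,0.6],[0.008,-0.003,-0.011]],[[-0.6,0,0.7],[0,0,0]],[[-0.5,0,0.8],[0,0,0]],[[-0.3,0,0.8],[0,0,0]],[[-0.2,0,0.5],[0,0,0]]]' | head -4
python3 -c "
from h import *
st()
s,a=SB;go(seatp(s,a,[0,-.048,.010]),np.pi/2+a)"
```

```text
time: 30.82
tool_pos: [0.5365, -0.0554, 0.0807]
orientation: [2.056, 2.362, 0.008]
contact_force: [-0.1, 1.3, 0.5]
t 30.82 pos [ 0.5365 -0.0554  0.0807] yaw 1.7088 zax [ 0.011 -0.003 -1.   ] F [-0.1  1.3  0.5] w 0.0007 q [-0.31  0.37  1.75  0.    1.01 -0.45]
turn [ 0.006  0.003 -0.004] rows 1.0 | shift after turn [ 0.28 -0.23  0.73] | shift in present axes [ 0.28 -0.24  0.73]
```

```bash
python3 -m creep '[[[0.1,-0.1,0.35],[0,0,0]],[[0.05,-0.1,0.35],[0,0,0]],[[0,0,0.2],[0,0,0]]]' | head -4
python3 -c "
from h import *
st()
s,a=SB;go(seatp(s,a,[0,-.048,.010]),np.pi/2+a)"
```

```text
time: 31.07
tool_pos: [0.5326, -0.0534, 0.0616]
orientation: [2.058, 2.359, 0.007]
contact_force: [-5.5, 0.4, 19.8]
t 31.07 pos [ 0.5326 -0.0534  0.0616] yaw 1.7067 zax [ 0.011 -0.004 -1.   ] F [-5.5  0.4 19.8] w 0.0004 q [-0.31  0.38  1.78 -0.    0.96 -0.44]
turn [ 0.007  0.003 -0.006] rows 1.0 | shift after turn [ 0.15 -0.05 -0.22] | shift in present axes [ 0.15 -0.05 -0.22]
```

```bash
python3 -m creep '[[[0,0,-0.5],[0,0,0]],[[0,0,-0.9],[0,0,0]],[[0,0,-0.9],[0,0,0]],[[-0.8,0,-0.3],[0,0,0]],[[-1,0,0],[0,0,0]]]' | head -4
python3 -m creep '[[[-1,0,0],[0,0,0]],[[-1,0,0],[0,0,0]],[[-1,0,0],[0,0,0]],[[-0.4,0,0],[0,0,0]],[[0,0,0],[0,0,0]]]' | head -2
python3 -c "
from h import *
st();shot('wrist','p12')
s,a=SB;go(seatp(s,a,[0,-.155,.0]),np.pi/2+a)"
```

```text
time: 31.48
tool_pos: [0.5354, -0.0835, 0.1179]
orientation: [2.054, 2.367, 0.007]
contact_force: [-0.4, 1.0, -0.3]
time: 31.9
tool_pos: [0.5483, -0.1539, 0.1256]
t 31.90 pos [ 0.5483 -0.1539  0.1256] yaw 1.7147 zax [ 0.018 -0.006 -1.   ] F [-0.2  0.1  0.1] w 0.0003 q [-0.47  0.36  1.63  0.    1.13 -0.62]
turn [ 0.011  0.005 -0.001] rows 1.0 | shift after turn [-0.14 -0.11  3.48] | shift in present axes [-0.11 -0.17  3.48]
```

View pics/p12.png

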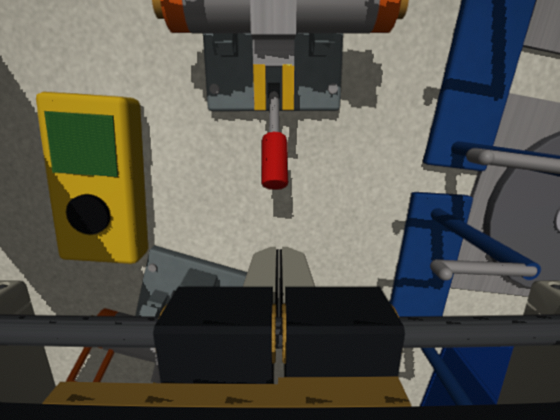

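```bash
python3 -m creep '[[[-0.1,-0.1,0.9],[0.011,0.005,0]],[[0,0,1],[0,0,0]],[[0,0,1],[0,0,0]],[[0,0,0.6],[0,0,0]],[[0.5,0,0],[0,0,0]]]' | head -4
python3 -m creep '[[[0.7,0,0],[0,0,0]],[[0.6,0,0],[0,0,0]],[[0.5,0,-0.3],[0,0,0]],[[0.5,0,-0.5],[0,0,0]],[[0.5,0,-0.3],[0,0,0]]]' | head -4
python3 -c "
from h import *
st()
s,a=SB;go(seatp(s,a,[0,-.066,.022]),np.pi/2+a)"
```

```text
time: 32.37
tool_pos: [0.5466, -0.1411, 0.0565]
orientation: [2.052, 2.374, 0.004]
contact_force: [-0.9, -0.3, 0.1]
time: 32.78
tool_pos: [0.5434, -0.0994, 0.0909]
orientation: [2.016, 2.353, -0.027]
contact_force: [-0.8, -0.1, 0.2]
t 32.78 pos [ 0.5434 -0.0994  0.0909] yaw 1.7243 zax [ 0.021 -0.041 -0.999] F [-0.8 -0.1  0.2] w 0.0002 q [-0.36  0.37  1.72 -0.04  1.02 -0.5 ]
turn [0.009 0.028 0.006] rows 1.0 | shift after turn [ 1.61 -0.25  0.64] | shift in present axes [ 1.64 -0.25  0.57]
```

```bash
python3 -m creep '[[[0.4,-0.1,0.3],[0.009,0.028,0.006]],[[0.4,-0.1,0.2],[0,0,0]],[[0.3,0,0],[0,0,0]]]' | head -4
python3 -c "
from h import *
st()
s,a=SB;go(seatp(s,a,[0,-.066,.022]),np.pi/2+a)"
```

```text
time: 33.03
tool_pos: [0.5374, -0.0722, 0.0855]
orientation: [2.048, 2.375, 0.007]
contact_force: [-0.2, -0.5, 0.3]
t 33.03 pos [ 0.5374 -0.0722  0.0855] yaw 1.7185 zax [ 0.007 -0.    -1.   ] F [-0.2 -0.5  0.3] w 0.0007 q [-0.34  0.37  1.74  0.    1.03 -0.49]
turn [0.005 0.001 0.002] rows 1.0 | shift after turn [ 0.22 -0.15  0.37] | shift in present axes [ 0.22 -0.16  0.37]
```

```bash
python3 -m creep '[[[0.2,0,0.1],[0,0,0]],[[0.15,0,0],[0,0,0]]]' | head -4
python3 -c "
from h import *
st()
s,a=SB;go(seatp(s,a,[0,-.066,.022]),np.pi/2+a)"
```

```text
time: 33.2
tool_pos: [0.5371, -0.0669, 0.0848]
orientation: [2.036, 2.373, -0.001]
contact_force: [-0.4, -25.1, -7.3]
t 33.20 pos [ 0.5371 -0.0669  0.0848] yaw 1.7235 zax [ 0.011 -0.01  -1.   ] F [ -0.4 -25.1  -7.3] w 0.0003 q [-0.33  0.36  1.74 -0.01  1.02 -0.47]
turn [0.006 0.008 0.005] rows 1.0 | shift after turn [-0.05 -0.17  0.34] | shift in present axes [-0.04 -0.18  0.34]
```

```bash
python3 -m creep '[[[-0.4,0,0],[0,0,0]],[[-0.8,0,-0.3],[0,0,0]],[[-1,0,-1],[0,0,0]],[[-0.5,0,-1],[0,0,0]],[[0,0,-1],[0,0,0]]]' | head -2
python3 -m creep '[[[0,0,-1],[0,0,0.03]],[[0,0,-1],[0,0,0.03]],[[0,0,-1],[0,0,0.03]],[[0,0,-1],[0,0,0]],[[0,0,-1],[0,0,0]]]' -1 | head -2
python3 -c "
from h import *
st();shot('wrist','p13');go([.55,.09,.3],np.pi/2)"
```

```text
time: 33.62
tool_pos: [0.5389, -0.1147, 0.1462]
time: 34.03
tool_pos: [0.5362, -0.109, 0.2467]
t 34.03 pos [ 0.5362 -0.109   0.2467] yaw 1.5810 zax [-0.012 -0.002 -1.   ] F [-0.1 -0.6 -0.5] w 0.0292 q [-0.4   0.24  1.49 -0.01  1.42 -0.41]
turn [-0.004  0.003  0.007] rows 1.0 | shift after turn [ 9.98  0.59 -2.44] | shift in present axes [ 9.96  0.69 -2.49]
```

View pics/p13.png

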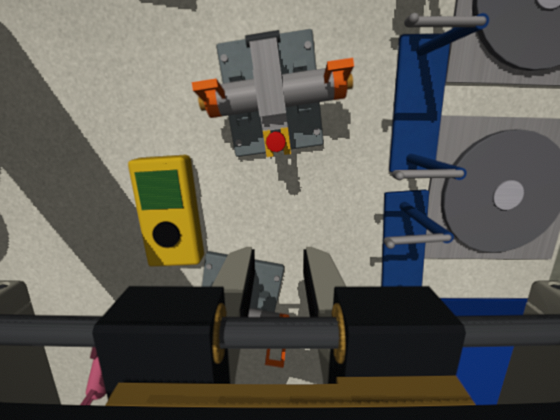

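```bash
python3 -m creep '[[[1,0.1,-0.5],[0,0,0]],[[1,0.1,-0.5],[0,0,0]],[[1,0.1,-0.5],[0,0,0]],[[1,0.1,-0.5],[0,0,0]],[[1,0.1,-0.3],[0,0,0]]]' | head -2
python3 -m creep '[[[1,0.1,0],[0,0,0]],[[0.6,0,0],[0,0,0]],[[0,0,0],[0,0,0]],[[0,0,0],[0,0,0]]]' | head -2
python3 -c "
from h import *
st();a=shot('wrist','v3');st()"
python3 -m creep '[[[1,-0.3,0],[0,0,0]],[[1,-0.3,0],[0,0,0]],[[1,-0.3,0],[0,0,0]],[[1,-0.3,0],[0,0,0]],[[0.5,0,0],[0,0,0]]]' | head -2
python3 -m creep '[[[0,0,0],[0,0,0]],[[0,0,0],[0,0,0]]]' | head -2
python3 -c "
from h import *
st();a=shot('wrist','v4');st()"
```

```text
time: 34.5
tool_pos: [0.5458, -0.0052, 0.2949]
time: 34.83
tool_pos: [0.5461, 0.0356, 0.2931]
t 34.83 pos [0.5461 0.0356 0.2931] yaw 1.5839 zax [-0.012 -0.002 -1.   ] F [-0.2 -0.4  0.2] w 0.0913 q [-0.14  0.22  1.4  -0.    1.53 -0.15]
t 34.88 pos [0.546  0.0354 0.293 ] yaw 1.5834 zax [-0.012 -0.001 -1.   ] F [-0.6  0.7  0.5] w 0.0921 q [-0.14  0.22  1.4  -0.    1.53 -0.15]
time: 35.3
tool_pos: [0.52, 0.1216, 0.2896]
time: 35.47
tool_pos: [0.52, 0.1218, 0.289]
t 35.47 pos [0.52   0.1218 0.289 ] yaw 1.5755 zax [-0.018 -0.004 -1.   ] F [-0.  -0.8  0.4] w 0.0929 q [ 0.02  0.2   1.43 -0.    1.52  0.02]
t 35.52 pos [0.5201 0.1216 0.289 ] yaw 1.5750 zax [-0.018 -0.004 -1.   ] F [ 0.2 -0.4  0.4] w 0.0931 q [ 0.02  0.2   1.43 -0.    1.52  0.02]
```

View pics/v3.png

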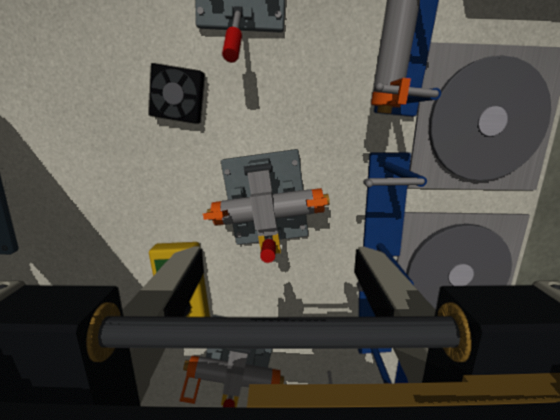

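View pics/v4.png

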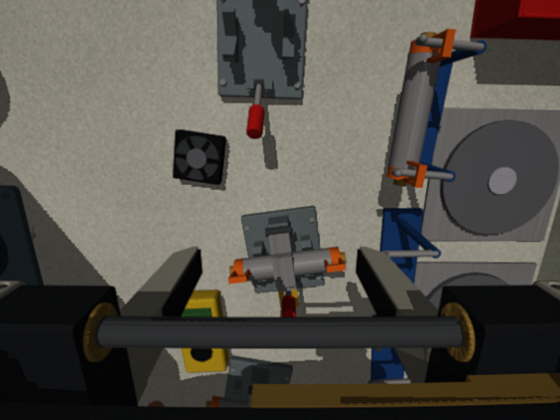

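```bash
python3 -m creep '[[[1,0.3,0],[0,0.01,0]],[[1,0.3,0],[0,0,0]],[[1,0.3,0],[0,0,0]],[[0.6,0,0],[0,0,0]],[[0,0,0],[0,0,0]]]' | head -2
python3 -m creep '[[[0,0,0],[0,0,0]]]' | head -2
python3 -c "
from h import *
st();a=shot('wrist','v5');st()
pair('v5',(200,0,320,190),(365,60,500,255),3,'v5ab')
pair('v4',(205,0,320,110),(375,15,495,200),3,'v4ab')"
```

```text
time: 35.93
tool_pos: [0.5415, 0.1887, 0.2883]
time: 36.02
tool_pos: [0.5416, 0.188, 0.288]
t 36.02 pos [0.5416 0.188  0.288 ] yaw 1.5659 zax [-0.018  0.008 -1.   ] F [-0.6 -0.8 -0. ] w 0.0932 q [0.13 0.28 1.34 0.01 1.54 0.14]
t 36.07 pos [0.5415 0.1878 0.288 ] yaw 1.5654 zax [-0.018  0.009 -1.   ] F [ 0.4 -0.2 -0.5] w 0.0931 q [0.13 0.28 1.34 0.01 1.54 0.14]
```

View pics/v5ab.png

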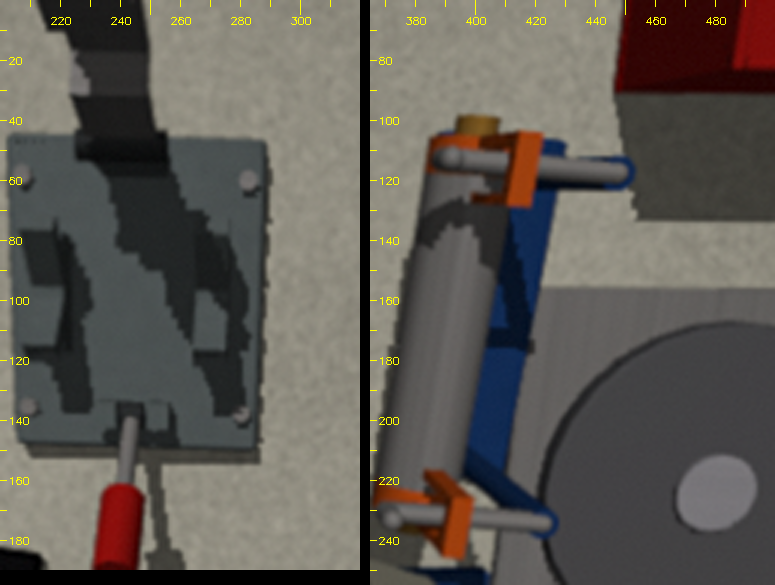

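View pics/v4ab.png

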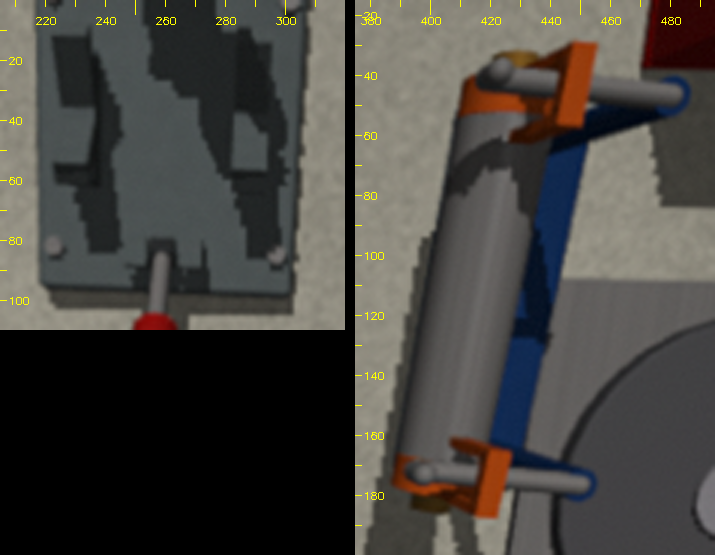

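```bash
python3 - <<'E'
from h import *
np.set_printoptions(precision=4,suppress=True)
W="wrist"
plate([(202.7,43.5),(288.3,47.5),(286.5,150),(206.7,146.7)],"v5")
p=onz(W,[(218,95),(288+1,98),],.014,ld("v4"));print("v4 bottom corners",p); print("v5 corners",onz(W,[(202.7,43.5),(288.3,47.5),(286.5,150),(206.7,146.7)],.014,ld("v5")))
for a,b,c in [((416.8,116.3),(449,44.3),(182.5,156)),((394,233.3),(421.3,175.7),(222,156))]:
    print("eye",tw([(W,a,"v5"),(W,b,"v4")]),tw([(W,a,"v5"),(W,b,"v4"),("top",c,"")]))
    print(onz(W,[a],.137,ld("v5")),onz(W,[b],.137,ld("v4")))
E
python3 -c "
from h import *
crop(cv2.imread('pics/v5.png'),330,80,440,270,3,'x')"
```

```text
[0.4923 0.2976 0.014 ] x yaw -0.05050711682670765 -0.02207519648437839 0.13336170121414884 0.11347648935119783
v4 bottom corners [[0.4318 0.2325 0.014 ]
 [0.5288 0.2288 0.014 ]]
v5 corners [[0.4375 0.3674 0.014 ]
 [0.5501 0.3612 0.014 ]
 [0.5479 0.2284 0.014 ]
 [0.4338 0.2336 0.014 ]]
eye (array([0.6797, 0.2723, 0.1305]), array([0.0002, 0.0002])) (array([0.6806, 0.2715, 0.1266]), array([0.0011, 0.0019, 0.0029]))
[[0.6768 0.2723 0.137 ]] [[0.6768 0.2709 0.137 ]]
eye (array([0.6708, 0.1443, 0.1275]), array([0.0007, 0.0007])) (array([0.673 , 0.1426, 0.122 ]), array([0.0008, 0.0011, 0.0004]))
[[0.6664 0.1482 0.137 ]] [[0.6672 0.1457 0.137 ]]
```

```bash
echo 'SA=(np.array([.492,.297,.056]),-.033)' >> h.py; python3 -c "
from h import *
go([.673,.2088,.16],np.pi/2-.07)"
```

```text
turn [-0.012 -0.005  0.041] rows 1.0 | shift after turn [1.51 6.48 6.4 ] | shift in present axes [1.03 6.69 6.28]
```

```bash
python3 -m creep '[[[0.2,0.9,0.6],[-0.012,-0.005,0.041]],[[0.2,0.9,0.9],[0,0,0]],[[0.2,0.9,0.9],[0,0,0]],[[0.2,0.9,0.9],[0,0,0]],[[0.2,0.9,0.9],[0,0,0]]]' | head -2;python3 -m creep '[[[0.2,0.9,0.9],[0,0,0]],[[0.2,0.7,0.9],[0,0,0]],[[0,0,0],[0,0,0]],[[0,0,0],[0,0,0]]]' | head -2
python3 -c "
from h import *
st();go([.673,.2088,.066],np.pi/2-.07)"
```

```text
time: 36.48
tool_pos: [0.6357, 0.197, 0.2094]
time: 36.82
tool_pos: [0.6707, 0.1962, 0.1669]
t 36.82 pos [0.6707 0.1962 0.1669] yaw 1.4902 zax [ 0.006 -0.005 -1.   ] F [-0.6  0.4  0.7] w 0.0932 q [ 0.13  0.56  1.21 -0.01  1.37  0.21]
turn [ 0.004  0.003 -0.007] rows 1.0 | shift after turn [0.64 0.07 5.05] | shift in present axes [0.66 0.03 5.04]
```

```bash
python3 -m creep '[[[0.4,0.07,0.5],[0.004,0.003,-0.007]],[[0.3,0,0.8],[0,0,0]],[[0.1,0,0.9],[0,0,0]],[[0.1,0,0.9],[0,0,0]],[[0.1,0,0.9],[0,0,0]]]' | head -2
python3 -m creep '[[[0,0,0.6],[0,0,0]],[[0,0,0],[0,0,0]]]' | head -2
python3 -c "
from h import *
st();go([.673,.2088,.066],np.pi/2-.07)"
```

```text
time: 37.23
tool_pos: [0.6766, 0.2157, 0.0949]
time: 37.4
tool_pos: [0.674, 0.2163, 0.0803]
t 37.40 pos [0.674  0.2163 0.0803] yaw 1.5031 zax [ 0.009  0.003 -1.   ] F [-0.4  0.3 -0.2] w 0.0929 q [0.15 0.64 1.29 0.   1.21 0.22]
turn [ 0.006 -0.003  0.001] rows 1.0 | shift after turn [-0.38 -0.02  0.71] | shift in present axes [-0.38 -0.03  0.71]
```

```bash
python3 -m creep '[[[-0.35,0,0.5],[0.006,-0.003,0]],[[0,0,0.35],[0,0,0]],[[0,0,0],[0,0,0]]]' | head -2
python3 -c "
from h import *
st();go([.673,.2088,.066],np.pi/2-.07);shot('wrist','g4')"
```

```text
time: 37.65
tool_pos: [0.6743, 0.2089, 0.065]
t 37.65 pos [0.6743 0.2089 0.065 ] yaw 1.5041 zax [ 0.002 -0.    -1.   ] F [ 0.7  0.  -0.3] w 0.0931 q [ 0.14  0.65  1.3  -0.    1.19  0.21]
turn [0.002 0.    0.002] rows 1.0 | shift after turn [-0.01 -0.06 -0.05] | shift in present axes [-0.01 -0.06 -0.05]
```

View pics/g4.png

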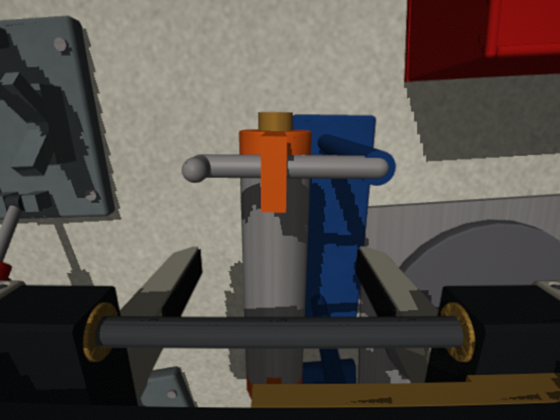

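```bash
python3 -m creep '[[[0,0,0.03],[0,0,0]],[[0,0,0],[0,0,0]],[[0,0,0.05],[0,0,0]],[[0,0,0],[0,0,0]],[[0,0,0.05],[0,0,0]]]' 1 35 | tail -2
python3 -m creep '[[[0,0,0],[0,0,0]],[[0,0,0],[0,0,0]],[[0,0,0],[0,0,0]],[[0,0,0],[0,0,0]],[[0,0,0],[0,0,0]]]' | tail -2
python3 -c "
from h import *
st()"
```

```text
contact_force: [0.4, -0.2, -0.1]
width: 0.0645
contact_force: [-0.3, -0.3, 0.0]
width: 0.0333
t 38.53 pos [0.6764 0.2089 0.0661] yaw 1.5036 zax [ 0.008  0.    -1.   ] F [-0.3 -0.3  0. ] w 0.0333 q [ 0.14  0.65  1.3  -0.    1.18  0.21]
```

```bash
python3 -m creep '[[[0,0,-0.3],[0,0,0]],[[0,0,-0.3],[0,0,0]],[[0,0,-0.2],[0,0,0]],[[0,0,0],[0,0,0]]]' | head -2
python3 -c "
from h import *
st()"
```

```text
time: 38.87
tool_pos: [0.6745, 0.2086, 0.081]
t 38.87 pos [0.6745 0.2086 0.081 ] yaw 1.5038 zax [ 0.003 -0.    -1.   ] F [-0.2 -0.  -3.7] w 0.0332 q [ 0.14  0.64  1.29 -0.    1.22  0.21]
```

Lift is 14.9 mm; draw out.

```bash
python3 -m creep '[[[0,-0.3,0],[0,0,0]],[[0,-0.5,0],[0,0,0]],[[0,-0.5,0],[0,0,0]],[[0,-0.5,0],[0,0,0]],[[0,-0.5,0],[0,0,0]]]' | head -4
python3 -m creep '[[[0,-0.6,0],[0,0,0]],[[0,-0.6,0],[0,0,0]],[[0,-0.5,0],[0,0,0]],[[0,0,0],[0,0,0]]]' | head -4
python3 -c "
from h import *
st();shot('wrist','g5')"
```

```text
time: 39.28
tool_pos: [0.6271, 0.2112, 0.0801]
orientation: [2.294, 2.142, 0.003]
contact_force: [0.2, 0.1, -3.1]
time: 39.62
tool_pos: [0.5867, 0.2138, 0.0792]
orientation: [-2.295, -2.145, 0.002]
contact_force: [-1.0, 0.2, -3.5]
t 39.62 pos [0.5867 0.2138 0.0792] yaw 1.5032 zax [-0.001 -0.001 -1.   ] F [-1.   0.2 -3.5] w 0.0334 q [ 0.17  0.51  1.52 -0.    1.11  0.24]
```

View pics/g5.png

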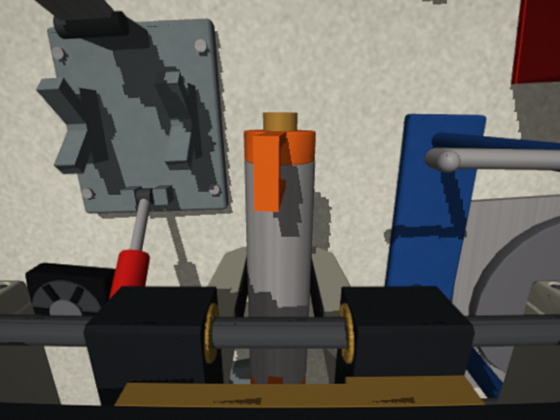

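```bash
python3 -c "
from h import *
plate([(50,29),(209,20),(226,206),(85,211)],'g5'); plate([(58,54),(201,46),(215,190),(88,194)],'g5')"
python3 -m creep '[[[0,0,-1],[0,0,0]],[[0,0,-1],[0,0,0]],[[0,0,-1],[0,0,0]],[[0,0,-1],[0,0,0.078]],[[0,0,-1],[0,0,0.078]]]' | head -2
python3 -m creep '[[[0,0,-1],[0,0,0.078]],[[0,0,-0.5],[0,0,0.078]],[[0,0,0],[0,0,0.078]],[[0,0,0],[0,0,0.078]],[[0,0,0],[0,0,0.078]]]' | head -2
python3 -m creep '[[[0,0,0],[0,0,0.078]],[[0,0,0],[0,0,0.078]],[[0,0,0],[0,0,0.078]],[[0,0,0],[0,0,0.078]],[[0,0,0],[0,0,0.078]]]' | head -4
python3 -c "
from h import *
st();s,a=SA; tl=.24; tc=np.array([0,np.sin(tl),-np.cos(tl)])*.017
go(seatp(s,a,tc+[0,-.01,.09]),a,tl)"
```

```text
[0.49195855 0.29833904 0.014     ] x yaw -0.03360849246008332 -0.04183861511681952 0.13053761918645218 0.11220637617424054
[0.49023024 0.29724483 0.014     ] x yaw -0.035396424008557525 -0.029822805109200434 0.10117432382099399 0.10112519267103216
time: 40.08
tool_pos: [0.5864, 0.2127, 0.1769]
time: 40.5
tool_pos: [0.5934, 0.2128, 0.2165]
time: 40.92
tool_pos: [0.5972, 0.212, 0.2175]
orientation: [3.141, 0.004, 0.016]
contact_force: [0.4, -0.6, -3.8]
t 40.92 pos [0.5972 0.212  0.2175] yaw 0.0024 zax [ 0.01  -0.001 -1.   ] F [ 0.4 -0.6 -3.8] w 0.0329 q [ 0.17  0.4   1.33 -0.    1.4   1.74]
turn [ 0.153 -0.004  0.023] rows 2.0 | shift after turn [-5.4  -2.62  5.17] | shift in present axes [-5.31 -3.97  4.35]
```

```bash
python3 -m creep '[[[-0.7,-0.6,0],[0.077,-0.002,0.012]],[[-0.9,-0.6,0],[0.077,-0.002,0.012]],[[-0.9,-0.6,0],[0,0,0]],[[-0.9,-0.6,0],[0,0,0]],[[-0.9,-0.6,0],[0,0,0]]]' | head -2
python3 -m creep '[[[-0.6,-0.2,0],[0,0,0]],[[0,0,0],[0,0,0]]]' | head -2
python3 -c "
from h import *
st();s,a=SA; tl=.24; tc=np.array([0,np.sin(tl),-np.cos(tl)])*.017
go(seatp(s,a,tc+[0,-.005,.07]),a,tl)"
```

```text
time: 41.33
tool_pos: [0.5181, 0.2708, 0.2259]
time: 41.5
tool_pos: [0.5038, 0.2765, 0.2278]
t 41.50 pos [0.5038 0.2765 0.2278] yaw -0.0517 zax [ 0.015  0.246 -0.969] F [-0.5 -0.7 -3.7] w 0.0332 q [0.15 0.23 1.58 0.25 1.29 1.7 ]
turn [-0.006 -0.004 -0.011] rows 1.0 | shift after turn [-0.62  0.48  5.97] | shift in present axes [-0.65  0.54  5.96]
```

```bash
python3 -m creep '[[[-0.3,0.3,0.6],[-0.006,-0.004,-0.011]],[[-0.2,0.2,1],[0,0,0]],[[-0.1,0,1],[0,0,0]],[[0,0,1],[0,0,0]],[[0,0,0.8],[0,0,0]]]' | head -2
python3 -m creep '[[[0,0,0.6],[0,0,0]],[[0,0,0],[0,0,0]],[[0,0,0],[0,0,0]]]' | head -2
python3 -c "
from h import *
st();s,a=SA; tl=.24; tc=np.array([0,np.sin(tl),-np.cos(tl)])*.017
go(seatp(s,a,tc+[0,-.0,.035]),a,tl);shot('wrist','p14')"
```

```text
time: 41.92
tool_pos: [0.5012, 0.2869, 0.1432]
time: 42.17
tool_pos: [0.5025, 0.2884, 0.1269]
t 42.17 pos [0.5025 0.2884 0.1269] yaw -0.0304 zax [ 0.023  0.233 -0.972] F [ 0.2  1.  -3.6] w 0.0335 q [0.18 0.32 1.71 0.26 1.05 1.66]
turn [ 0.003 -0.01   0.004] rows 1.0 | shift after turn [-0.54  0.03  2.69] | shift in present axes [-0.58  0.01  2.68]
```

View pics/p14.png

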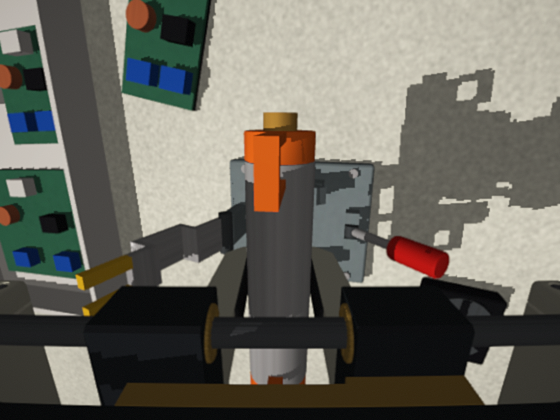

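```bash
python3 -m creep '[[[-0.3,0.05,0.5],[0.003,-0.01,0.004]],[[-0.2,0.05,0.8],[0,0,0]],[[-0.1,0,0.8],[0,0,0]],[[0,0,0.6],[0,0,0]],[[0,0,0],[0,0,0]]]' | head -4
python3 -c "
from h import *
st();s,a=SA; tl=.24; tc=np.array([0,np.sin(tl),-np.cos(tl)])*.017
go(seatp(s,a,tc),a,tl)"
```

```text
time: 42.63
tool_pos: [0.4954, 0.2994, 0.0758]
orientation: [-2.898, 0.05, -0.016]
contact_force: [-0.7, -1.0, -4.2]
t 42.63 pos [0.4954 0.2994 0.0758] yaw -0.0351 zax [ 0.015  0.24  -0.971] F [-0.7 -1.  -4.2] w 0.0331 q [0.2  0.38 1.77 0.29 0.94 1.64]
turn [-0.002 -0.005 -0.   ] rows 1.0 | shift after turn [-0.17  0.36  1.78] | shift in present axes [-0.18  0.36  1.78]
```

```bash
python3 -m creep '[[[-0.1,0.15,0.5],[0,-0.005,0]],[[-0.1,0.1,0.5],[0,0,0]],[[0,0.1,0.4],[0,0,0]],[[0,0,0.2],[0,0,0]]]' | head -4
python3 -c "
from h import *
st();s,a=SA; tl=.24; tc=np.array([0,np.sin(tl),-np.cos(tl)])*.017
go(seatp(s,a,tc),a,tl)"
```

```text
time: 42.97
tool_pos: [0.4936, 0.3003, 0.043]
orientation: [-2.897, 0.048, -0.01]
contact_force: [-0.3, 0.2, -3.6]
t 42.97 pos [0.4936 0.3003 0.043 ] yaw -0.0336 zax [ 0.011  0.242 -0.97 ] F [-0.3  0.2 -3.6] w 0.0331 q [0.2  0.43 1.8  0.31 0.87 1.61]
turn [-0.003 -0.002  0.   ] rows 1.0 | shift after turn [-0.07  0.01  0.18] | shift in present axes [-0.07  0.01  0.18]
```

```bash
python3 -m creep '[[[0,0,0.2],[0,0,0]],[[0,0,0.1],[0,0,0]]]' | head -4
python3 -c "
from h import *
st()"
```

```text
time: 43.13
tool_pos: [0.4944, 0.3029, 0.0377]
orientation: [-2.894, 0.05, -0.012]
contact_force: [-1.7, 2.5, 7.7]
t 43.13 pos [0.4944 0.3029 0.0377] yaw -0.0347 zax [ 0.012  0.244 -0.97 ] F [-1.7  2.5  7.7] w 0.0326 q [0.2  0.44 1.8  0.32 0.86 1.6 ]
```

Contact; axis ≈ 54 mm, home. Release.

```bash
python3 -m creep '[[[0,0,0],[0,0,0]],[[0,0,0],[0,0,0]],[[0,0,0],[0,0,0]]]' -0.03 | tail -2
python3 -m creep '[[[0,0,-0.5],[0,0,0]],[[0,0,-1],[0,0,0]],[[0,0,-1],[0,0,0]],[[0,0,-1],[0,0,0]],[[0,0,-1],[0,0,0]]]' | head -2
python3 -m creep '[[[0,0,-1],[-0.076,0,0]],[[0,0,-1],[-0.075,0,0]],[[0,0,-0.5],[0,0,-0.079]],[[0,0,0],[0,0,-0.079]],[[0,0,0],[0,0,-0.079]]]' 1 | head -2
python3 -m creep '[[[0,0,0],[0,0,-0.079]],[[0,0,0],[0,0,-0.079]],[[0,0,0],[0,0,-0.079]],[[0,0,0],[0,0,-0.079]],[[0,0,0],[0,0,-0.079]]]' | head -2
python3 -m creep '[[[0,0,0],[0,0,-0.079]],[[0,0,0],[0,0,-0.079]],[[0,0,0],[0,0,-0.079]],[[0,0,0],[0,0,-0.079]],[[0,0,0],[0,0,-0.079]]]' | head -2
python3 -c "
from h import *
st();shot('wrist','p15')
s,a=SA;go(seatp(s,a,[0,.128,.14]),np.pi/2+a)"
```

```text
contact_force: [0.9, -0.1, 0.2]
width: 0.0464
time: 43.8
tool_pos: [0.493, 0.2803, 0.1288]
time: 44.22
tool_pos: [0.4977, 0.2687, 0.1928]
time: 44.63
tool_pos: [0.4992, 0.2686, 0.2004]
time: 45.05
tool_pos: [0.5, 0.2673, 0.2064]
t 45.05 pos [0.5    0.2673 0.2064] yaw 1.5727 zax [ 0.037  0.003 -0.999] F [ 0.2  0.8 -0.3] w 0.0005 q [ 0.3   0.28  1.54 -0.01  1.29  0.3 ]
turn [ 0.024 -0.002  0.027] rows 1.0 | shift after turn [ 7.87 -0.45  0.53] | shift in present axes [ 7.88 -0.14  0.54]
```

View pics/p15.png

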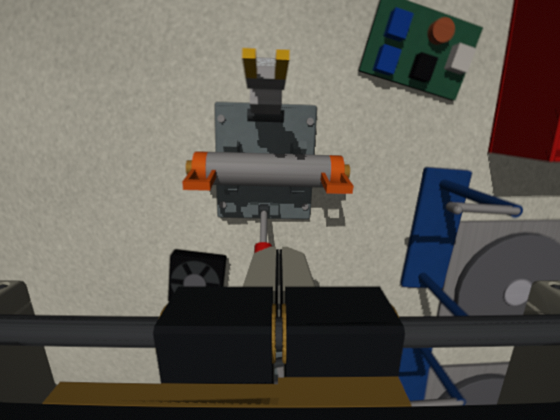

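```bash
python3 -m creep '[[[0.9,0,0],[0.024,-0.002,0.027]],[[1,0,0],[0,0,0]],[[1,0,0],[0,0,0]],[[1,0,0],[0,0,0]],[[1,0,0],[0,0,0]]]' | head -2
python3 -m creep '[[[1,0,0],[0,0,0]],[[1,0,0],[0,0,0]],[[0.9,0,0],[0,0,0]],[[0.4,0,0],[0,0,0]],[[0,0,0],[0,0,0]]]' 1 | head -2
python3 -c "
from h import *
st()
s,a=SA;go(seatp(s,a,[0,.128,.075]),np.pi/2+a)"
```

```text
time: 45.52
tool_pos: [0.5045, 0.3633, 0.2117]
time: 45.93
tool_pos: [0.5087, 0.4348, 0.2153]
t 45.93 pos [0.5087 0.4348 0.2153] yaw 1.4995 zax [ 0.006  0.001 -1.   ] F [-0.5  0.6 -0.1] w 0.0004 q [ 0.54  0.47  1.23 -0.    1.43  0.61]
turn [ 0.004 -0.001 -0.024] rows 1.0 | shift after turn [-0.51 -0.61  4.21] | shift in present axes [-0.54 -0.61  4.21]
```

```bash
python3 -m creep '[[[-0.1,-0.6,0.7],[0.004,0,-0.024]],[[0,0,1],[0,0,0]],[[0,0,1],[0,0,0]],[[0,0,1],[0,0,0]],[[0,0,0.3],[0,0,0]]]' | head -4
python3 -c "
from h import *
st()
s,a=SA;go(seatp(s,a,[0,.128,.075]),np.pi/2+a)"
```

```text
time: 46.35
tool_pos: [0.4988, 0.431, 0.1382]
orientation: [2.264, 2.174, 0.013]
contact_force: [-0.3, -0.1, -0.4]
t 46.35 pos [0.4988 0.431  0.1382] yaw 1.5306 zax [ 0.008  0.004 -1.   ] F [-0.3 -0.1 -0.4] w 0.0005 q [ 0.54  0.5   1.37 -0.    1.26  0.58]
turn [ 0.005 -0.002 -0.005] rows 1.0 | shift after turn [-0.31 -0.12  0.36] | shift in present axes [-0.31 -0.12  0.36]
```

```bash
python3 -m creep '[[[-0.8,-0.1,0.4],[0.005,0,-0.005]],[[-0.9,0,0.1],[0,0,0]],[[-0.9,0,0.1],[0,0,0]],[[-0.9,0,0.1],[0,0,0]],[[-0.9,0,0.1],[0,0,0]]]' | head -4
python3 -m creep '[[[-0.9,0,0],[0,0,0]],[[-0.9,0,0],[0,0,0]],[[-0.6,0,0],[0,0,0]]]' | head -4
python3 -c "
from h import *
st()
s,a=SA;go(seatp(s,a,[0,-.01,.075]),np.pi/2+a); shot('wrist','p16')"
```

```text
time: 46.77
tool_pos: [0.4945, 0.3426, 0.1244]
orientation: [-2.258, -2.177, -0.016]
contact_force: [0.9, 1.8, -0.2]
time: 47.02
tool_pos: [0.4933, 0.2904, 0.1268]
orientation: [-2.264, -2.173, -0.021]
contact_force: [-0.7, 0.9, 0.2]
t 47.02 pos [0.4933 0.2904 0.1268] yaw 1.5298 zax [ 0.007  0.012 -1.   ] F [-0.7  0.9  0.2] w 0.0009 q [0.33 0.37 1.62 0.01 1.15 0.37]
turn [ 0.004 -0.008 -0.005] rows 1.0 | shift after turn [-0.17 -0.08 -0.21] | shift in present axes [-0.17 -0.07 -0.21]
```

View pics/p16.png

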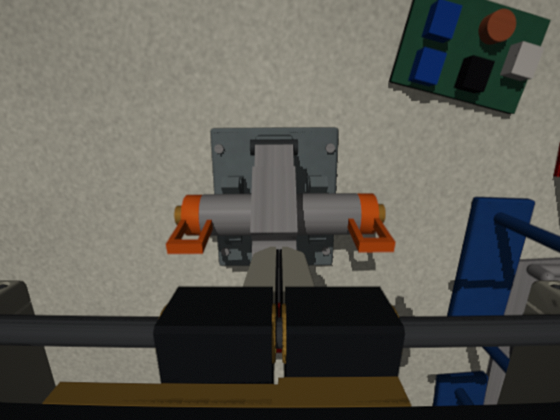

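```bash
python3 -m creep '[[[-0.6,-0.07,0.5],[0.004,-0.008,-0.005]],[[-0.6,0,0.7],[0,0,0]],[[-0.4,0,0.7],[0,0,0]],[[-0.3,0,0.7],[0,0,0]],[[-0.1,0,0.2],[0,0,0]]]' | head -4
python3 -c "
from h import *
st()
s,a=SA;go(seatp(s,a,[0,-.048,.010]),np.pi/2+a)"
```

```text
time: 47.48
tool_pos: [0.4933, 0.2468, 0.0716]
orientation: [2.257, 2.178, 0.007]
contact_force: [-0.3, -0.3, 0.1]
t 47.48 pos [0.4933 0.2468 0.0716] yaw 1.5354 zax [ 0.007 -0.    -1.   ] F [-0.3 -0.3  0.1] w 0.0006 q [ 0.26  0.4   1.73 -0.    1.01  0.3 ]
turn [ 0.004  0.    -0.002] rows 1.0 | shift after turn [ 0.1  -0.15  0.28] | shift in present axes [ 0.1  -0.15  0.28]
```

```bash
python3 -m creep '[[[0.05,-0.1,0.3],[0,0,0]],[[0,0,0.25],[0,0,0]]]' | head -4
python3 -c "
from h import *
st()"
```

```text
time: 47.65
tool_pos: [0.4916, 0.2476, 0.061]
orientation: [2.257, 2.177, 0.007]
contact_force: [-14.7, -3.0, 46.9]
t 47.65 pos [0.4916 0.2476 0.061 ] yaw 1.5348 zax [ 0.007 -0.001 -1.   ] F [-14.7  -3.   46.9] w 0.0004 q [ 0.27  0.41  1.74 -0.    0.98  0.3 ]
```

```bash
python3 -m creep '[[[0,0,-0.5],[0,0,0]],[[0,0,-0.9],[0,0,0]],[[0,0,-0.9],[0,0,0]],[[-0.8,0,-0.3],[0,0,0]],[[-1,0,0],[0,0,0]]]' | head -4
python3 -m creep '[[[-1,0,0],[0,0,0]],[[-1,0,0],[0,0,0]],[[-1,0,0],[0,0,0]],[[-0.4,0,0],[0,0,0]],[[0,0,0],[0,0,0]]]' | head -2
python3 -c "
from h import *
st();shot('wrist','p17')
s,a=SA;go(seatp(s,a,[0,-.155,.0]),np.pi/2+a)"
```

```text
time: 48.07
tool_pos: [0.4896, 0.2159, 0.1154]
orientation: [2.251, 2.184, 0.007]
contact_force: [0.8, -0.7, -0.0]
time: 48.48
tool_pos: [0.4888, 0.1462, 0.118]
t 48.48 pos [0.4888 0.1462 0.118 ] yaw 1.5443 zax [ 0.012 -0.001 -1.   ] F [-0.6 -0.1 -0.4] w 0.0006 q [ 0.07  0.27  1.78 -0.    1.08  0.1 ]
turn [0.007 0.    0.004] rows 1.0 | shift after turn [-0.24 -0.09  3.1 ] | shift in present axes [-0.24 -0.13  3.1 ]
```

View pics/p17.png

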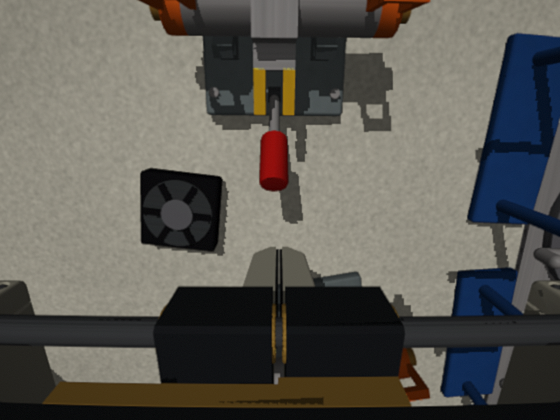

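```bash
python3 -m creep '[[[-0.2,-0.1,0.9],[0.007,0,0]],[[0,0,1],[0,0,0]],[[0,0,0.9],[0,0,0]],[[0,0,0.3],[0,0,0]],[[0.5,0,0],[0,0,0]]]' | head -4
python3 -m creep '[[[0.7,0,0],[0,0,0]],[[0.6,0,0],[0,0,0]],[[0.5,0,-0.2],[0,0,0]],[[0.5,0,-0.4],[0,0,0]],[[0.3,0,-0.2],[0,0,0]]]' | head -4
python3 -c "
from h import *
st()
s,a=SA;go(seatp(s,a,[0,-.066,.022]),np.pi/2+a)"
```

```text
time: 48.95
tool_pos: [0.4898, 0.1573, 0.0556]
orientation: [2.248, 2.191, 0.008]
contact_force: [-1.2, 0.3, 0.2]
time: 49.37
tool_pos: [0.4945, 0.2065, 0.0786]
orientation: [2.229, 2.186, -0.006]
contact_force: [0.8, 0.2, -0.5]
t 49.37 pos [0.4945 0.2065 0.0786] yaw 1.5513 zax [ 0.011 -0.017 -1.   ] F [ 0.8  0.2 -0.5] w 0.0004 q [ 0.2   0.37  1.76 -0.02  1.01  0.23]
turn [0.007 0.011 0.009] rows 1.0 | shift after turn [ 1.22 -0.28  0.03] | shift in present axes [ 1.22 -0.26  0.01]
```

```bash
python3 -m creep '[[[0.4,-0.1,0],[0.007,0.011,0.009]],[[0.4,-0.1,0.05],[0,0,0]],[[0.2,0,0.05],[0,0,0]]]' | head -4
python3 -c "
from h import *
st()
s,a=SA;go(seatp(s,a,[0,-.066,.022]),np.pi/2+a)"
```

```text
time: 49.62
tool_pos: [0.4923, 0.2303, 0.0795]
orientation: [2.255, 2.185, 0.008]
contact_force: [-4.0, -20.4, 15.2]
t 49.62 pos [0.4923 0.2303 0.0795] yaw 1.5391 zax [ 0.005  0.002 -1.   ] F [ -4.  -20.4  15.2] w 0.0004 q [0.23 0.38 1.74 0.   1.02 0.26]
turn [ 0.003 -0.001  0.001] rows 1.0 | shift after turn [ 0.03 -0.13  0.08] | shift in present axes [ 0.03 -0.13  0.08]
```

```bash
python3 -m creep '[[[-0.4,0,0],[0,0,0]],[[-0.8,0,-0.3],[0,0,0]],[[-1,0,-1],[0,0,0]],[[-0.5,0,-1],[0,0,0]],[[0,0,-1],[0,0,0]]]' | head -2
python3 -m creep '[[[-0.5,0,-1],[0,0,0.01]],[[-1,0,-1],[0,0,0]],[[-1,0,-1],[0,0,0]],[[-1,0,-0.5],[0,0,0]],[[0,0,0],[0,0,0]]]' | head -2
python3 -m creep '[[[0,0,0],[0,0,0]]]' | head -2
python3 -c "
from h import *
st();shot('wrist','e1');shot('top','e1t');b=shot('scene','e1s');crop(b,150,150,310,270,5,'e1sa');crop(b,260,150,420,270,5,'e1sb')"
```

```text
time: 50.03
tool_pos: [0.4842, 0.1767, 0.1399]
time: 50.45
tool_pos: [0.4814, 0.1055, 0.2134]
time: 50.53
tool_pos: [0.4814, 0.1054, 0.2134]
t 50.53 pos [0.4814 0.1054 0.2134] yaw 1.5252 zax [-0.01   0.007 -1.   ] F [ 0.1  0.4 -1. ] w 0.0005 q [-0.02  0.17  1.67  0.01  1.32  0.03]
```

View pics/e1.png

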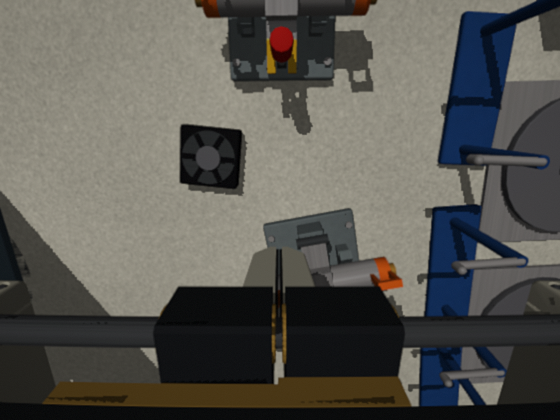

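View pics/e1sa.png

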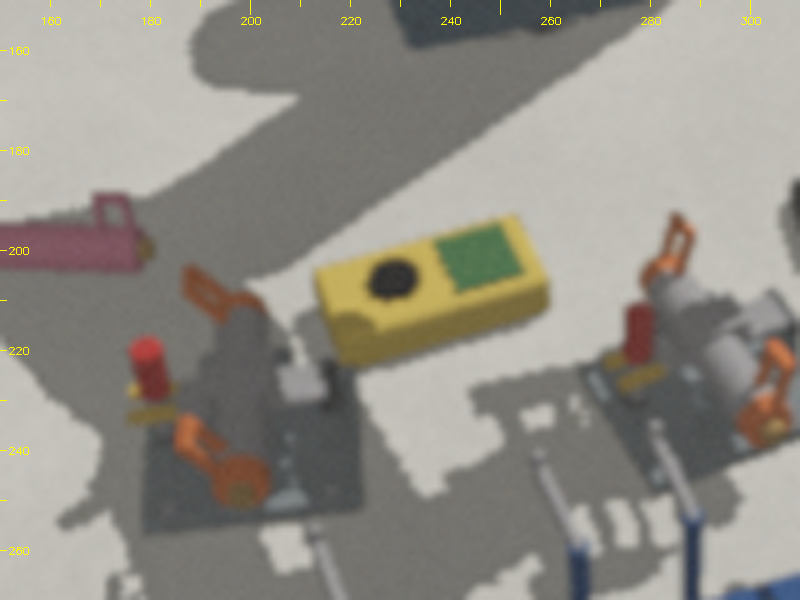

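View pics/e1sb.png

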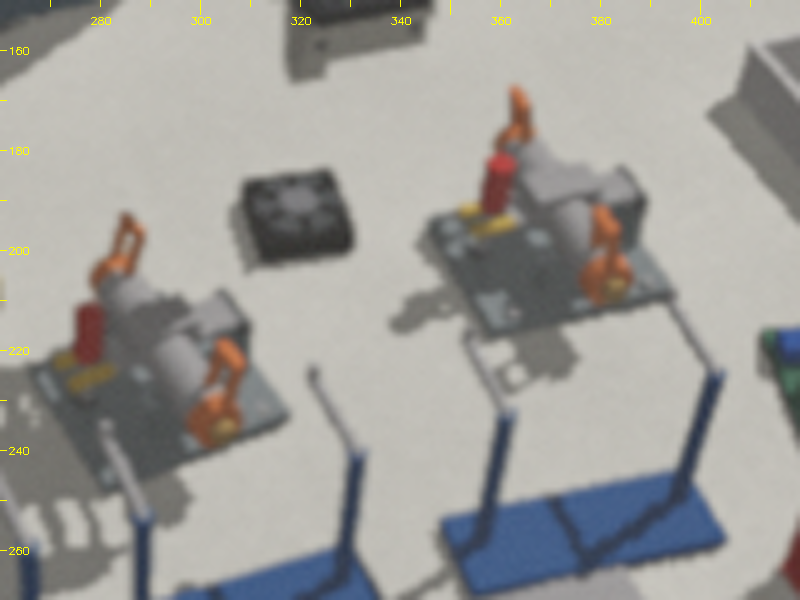

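View pics/e1t.png

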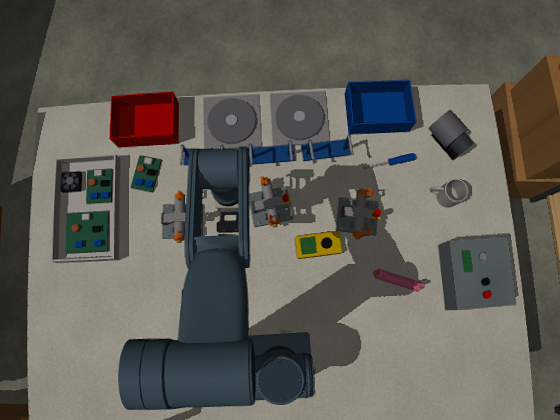

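```bash
python3 -c "
from h import *
np.set_printoptions(precision=4,suppress=True)
W='wrist'
for n,(s,a),box in [('e1',SA,(190,0,390,95)),('p13',SB,(180,20,370,170)),('p7',SC,(170,0,390,100))]:
    im=cv2.imread(f'pics/{n}.png'); x0,y0,x1,y1=box
    o=ld(n)
    hsv=cv2.cvtColor(im,cv2.COLOR_BGR2HSV)
    red=(((hsv[...,0]<4)|(hsv[...,0]>174))&(hsv[...,1]>180)&(hsv[...,2]>60)).astype(np.uint8)
    m=np.zeros_like(red);m[y0:y1,x0:x1]=red[y0:y1,x0:x1]
    ys,xs=np.nonzero(m); print(n,'red bbox',xs.min(),xs.max(),ys.min(),ys.max())
    for ang in (0,.12):
        top=seatp(s,a,[0,-.052-.085*np.sin(ang),-.032+.085*np.cos(ang)]);bot=seatp(s,a,[0,-.052-.045*np.sin(ang),-.032+.045*np.cos(ang)])
        print(ang,'top',proj(W,[top],o)[0],'bottom',proj(W,[bot],o)[0])
    c=im.copy()
    crop(c,x0,y0,x1,y1,4,'k_'+n)
"

```

```text
e1 red bbox 270 292 27 52
0 top [283.0401  43.2436] bottom [282.913   53.7667]
0.12 top [283.1563  57.1654] bottom [282.9671  60.1233]
p13 red bbox 267 284 132 151
0 top [276.3339 146.3435] bottom [277.0482 143.1391]
0.12 top [277.7539 156.6295] bottom [277.7145 148.0091]
p7 red bbox 266 289 39 65
0 top [279.2298  53.8435] bottom [279.1854  62.3872]
0.12 top [279.1235  68.1155] bottom [279.1369  68.8896]
```

View pics/k_e1.png

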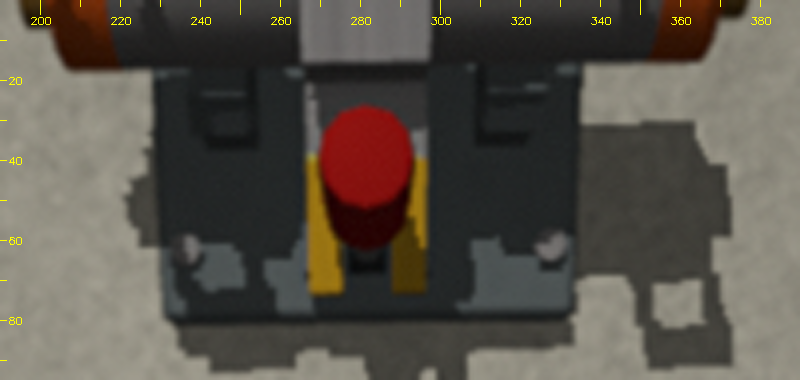

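View pics/k_p13.png

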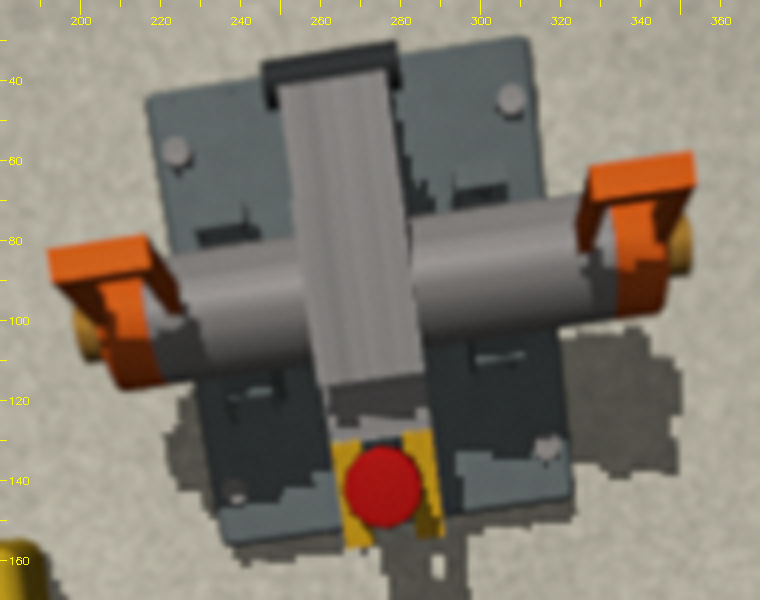

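View pics/k_p7.png

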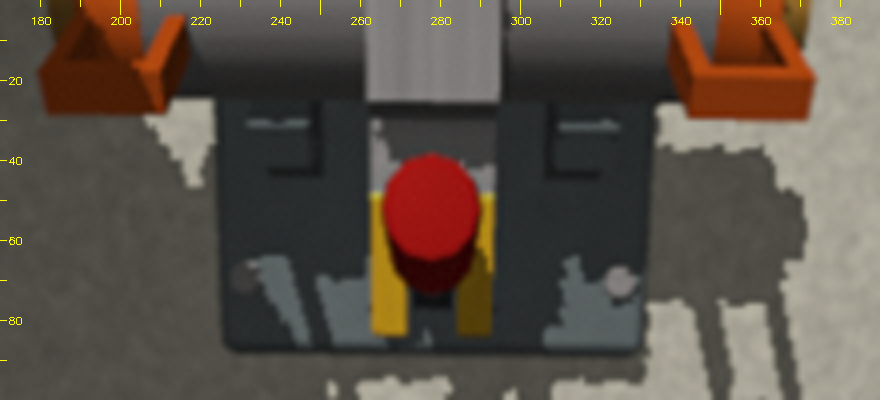

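```bash
python3 -c "
from h import *
np.set_printoptions(precision=4,suppress=True)
for n,(s,a),px in [('p16',SA,[(175,215),(384,212)]),('p13',SB,[(199,102),(353,79)]),('p4',SC,[(182,178),(361,166)])]:
    p=onz('wrist',px,.056,ld(n)); c=p.mean(0); d=p[1]-p[0]; r=R.from_euler('z',-a).apply(c-s); print(n,'len',np.linalg.norm(d),'seat offset',r,'angle',np.arctan2(d[1],d[0])-a)
"
```

```text
p16 len 0.1708722521285875 seat offset [ 0.0028  0.001  -0.    ] angle 0.004469841644826028
p13 len 0.1708981036841328 seat offset [ 0.0052  0.0036 -0.    ] angle 0.0027731627883088583
p4 len 0.17142889404642603 seat offset [-0.0015 -0.0005 -0.    ] angle -0.0015579380874225779
```

```bash
python3 -c "
from h import *
st();print(env.job_done());st()"
```

```text
t 50.68 pos [0.4809 0.1062 0.2125] yaw 1.5272 zax [-0.013  0.006 -1.   ] F [-0.1  0.2 -0.1] w 0.0005 q [-0.01  0.17  1.67  0.01  1.32  0.03]
the job is handed in; nothing more can be done
None
the job is handed in; nothing more can be done
```

All three tubes are off their hooks and lying in a clamp each. The straps are closed over them and the bolts are upright in the slots. I handed the job in at about 51 s of the 210 s allowed; no verdict is reported.

**Tubes:** the wrist pictures put every tube's middle within about 6 mm of its seat and its axis within 0.01 rad of the clamp's. The pictures for two of the clamps, A (+y side) and C (-y side), were taken before the bolts went up.

**Straps:** I did not measure a strap angle. Each strap was pressed down until the tool stopped at about 61 mm height, and the later pictures show them closed.

**Bolts:** each was pushed until it met its stop. Where the knob tops appear in the pictures fits an angle of 0 or slightly below.

**Robot:** it stood clear at hand-in, with near-zero force on the tool. The fan, circuit board, screwdriver and meter were not touched as far as the pictures show.

**What disagreed or went less well:**
- The first two tubes seemed to sit 4 to 5 mm high just before release, from the gripper height. They looked settled in the V supports afterwards.
- The fingers pressed the last strap (clamp A) with a peak of 47 N. This was finger contact, not the arm or gripper body, but it is above the 40 N figure.
- At the first clamp I made one sideways move of 10 mm the wrong way before correcting it.

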